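# Put the dry chopping boards away by colour

### The job

The colour-coded chopping boards have dried: move the row from the wooden draining rack to the storage rack, each board upright, hand hole on top, into the bay of its own colour, fully down on the bay's floor and about centred front to back. Set them down rather than dropping them, and leave the salt shaker and the oil carton where they stand.

Things in the scene. Friction and masses are not known exactly. Their poses are not given: they have to be found in the camera images.
- board_red: red plastic chopping board, 210 x 135 x 14 mm, about 0.36 kg, on its long edge in the wooden draining rack (floor 20 mm up, dowels to 79 mm, places 60 mm apart). Origin: middle of its underside; x along its length, y through its thickness, z up; top edge at z = 135 mm. Above its 80 x 22 mm hand hole is a solid bar 26 mm high: pinch it there from above, across the 14 mm.
- board_yellow: yellow plastic chopping board, 210 x 135 x 14 mm, about 0.36 kg, on its long edge in the wooden draining rack (floor 20 mm up, dowels to 79 mm, places 60 mm apart). Origin: middle of its underside; x along its length, y through its thickness, z up; top edge at z = 135 mm. Above its 80 x 22 mm hand hole is a solid bar 26 mm high: pinch it there from above, across the 14 mm.
- board_green: green plastic chopping board, 210 x 135 x 14 mm, about 0.36 kg, on its long edge in the wooden draining rack (floor 20 mm up, dowels to 79 mm, places 60 mm apart). Origin: middle of its underside; x along its length, y through its thickness, z up; top edge at z = 135 mm. Above its 80 x 22 mm hand hole is a solid bar 26 mm high: pinch it there from above, across the 14 mm.
- board_blue: blue plastic chopping board, 210 x 135 x 14 mm, about 0.36 kg, on its long edge in the wooden draining rack (floor 20 mm up, dowels to 79 mm, places 60 mm apart). Origin: middle of its underside; x along its length, y through its thickness, z up; top edge at z = 135 mm. Above its 80 x 22 mm hand hole is a solid bar 26 mm high: pinch it there from above, across the 14 mm.
- bay_red: red bay of the steel storage rack, fixed: red floor strip between two red wire hoops. Origin: middle of its floor, 14 mm above the worktop, where the middle of the board's underside belongs; x along the bay (the board's length, either way round), y across. Hoops 150 mm long, 75 mm high, 20 mm clear at the floor, flared to 30 mm on top. Bays 60 mm apart in any order.
- bay_yellow: yellow bay of the steel storage rack, fixed: yellow floor strip between two yellow wire hoops. Origin: middle of its floor, 14 mm above the worktop, where the middle of the board's underside belongs; x along the bay (the board's length, either way round), y across. Hoops 150 mm long, 75 mm high, 20 mm clear at the floor, flared to 30 mm on top. Bays 60 mm apart in any order.
- bay_green: green bay of the steel storage rack, fixed: green floor strip between two green wire hoops. Origin: middle of its floor, 14 mm above the worktop, where the middle of the board's underside belongs; x along the bay (the board's length, either way round), y across. Hoops 150 mm long, 75 mm high, 20 mm clear at the floor, flared to 30 mm on top. Bays 60 mm apart in any order.
- bay_blue: blue bay of the steel storage rack, fixed: blue floor strip between two blue wire hoops. Origin: middle of its floor, 14 mm above the worktop, where the middle of the board's underside belongs; x along the bay (the board's length, either way round), y across. Hoops 150 mm long, 75 mm high, 20 mm clear at the floor, flared to 30 mm on top. Bays 60 mm apart in any order.
- salt_shaker: glass salt shaker with a grey cap, 44 mm across, 90 mm high, loose on the worktop between the racks; origin under its centre. To be left alone.
- oil_carton: white carton holding two stoppered bottles, 56 x 56 mm, 147 mm high, loose on the worktop behind the gap between the racks; origin under its centre. To be left alone.
There are look-alikes about, which are no part of the job. Of the things that look like the board_red, the larger one is meant.

How it is judged:
By the outcome, as a careful person would: the job done as asked, in the order asked, and still so for the second after the job is handed in, with the robot touching nothing.
It also fails if it takes over 120 s, if anything falls off the work surface, if the arm or the gripper's body presses on something with over 40 N, if the wrist force passes 120 N, or if a joint passes its speed limit or range.

### The arm

A 6-joint arm with a two-finger parallel gripper is mounted at the origin on a cart in front of the work surface, level with it; the furniture and walls round the work are solid. World frame = base frame: x ahead of the robot, y to its left, z up, the work surface at z = 0. Lengths are in m, angles in degrees, forces in N, time in s.
With the tool pointing down it reaches from about 0.375 to 0.825 m from the base axis. Payload 5.5 kg.
Tool frame: the origin (TCP) lies at the very end of the fingers, on their centre line; the grasp point (between the pads) lies 19 mm behind it; z points along the fingers, y is the line along which they close (so a half turn about z gives the same grasp; the last joint's range is limited). The gripper opens to 85 mm and grips with 20 to 120 N. Pads are 22 mm wide; open, the fingers measure 114 mm over their backs; the gripper's body (76 mm by 85 mm) begins 54 mm behind the grasp point. The pads swing forward as they close: fully open they stand 13 mm farther back than shut.
Start: joints at [66.005, 17.962, -2.699, 69.339, 0, 90], TCP at [0.244, 0.548, 0.231] pointing down, gripper open.
Joint ranges: [-152.73, 152.73], [-39.44, 99.34], [-58.76, 71.6], [-118.89, 123.64], [-81.53, 83.1], [-180, 180]. Speed limits (degrees/s): [136.94, 136.94, 172.46, 180, 180, 180].

### API

Orientations are given as [roll, pitch, yaw] about the fixed x, y, z axes, in that order (R = Rz(yaw) Ry(pitch) Rx(roll)).
In Python, from bench import ctrl, vision, workorder gives the robot as it stands.
- The arm moves only by the tool carry_out, never from a script. Its argument "targets" is a list of rows, each an object of numbers: "tx", "ty", "tz": the shift along the tool's x, y, z in mm; "ax", "ay", "az": the turn, a rotation vector about the tool's x, y, z in units of 5 degrees (1.0 is 5 degrees); "claw": the opening, from 0 (shut) to 1 (fully open). In form: [{"tx": .., "ty": .., "tz": .., "ax": .., "ay": .., "az": .., "claw": ..}, ...]. A call has 1 to 12 rows; each row is the pose to reach, as a shift and turn from the pose commanded when the call began, along the tool's axes at that moment; what a row does not reach only later rows make up. A row lasts 1/12 s, in which the tool goes at most 41.7 mm and 7.16 degrees, less where a joint would pass 70% of its speed; a pose out of reach is approached as far as the arm can. A call with a gripper value outside its range is refused whole. The fingers move at their own pace and stop on an object; the grip force is fixed at half the most. Time passes only in rows, so rows that repeat a pose let the fingers close. It gives the time, the measured TCP pose, the force, the opening and the grip force at its end, in the units of the state.
- ctrl.get_state(): the state, without advancing time (a new reading comes with each control period).
- vision.camera(name): name is "scene" or "top" or "wrist"; returns the picture (420x560x3 uint8, red, green, blue); there is no depth.
- vision.camera_model(name): a dict with "fx", "fy", "cx", "cy" (pixels), "k1" (the pictures are not rectified: a ray, as slopes to the right and down, at radius r is drawn at 1 + k1 r^2 times it, then the intrinsics apply), "view" (4x4, takes a point from world to camera coordinates); the wrist camera has in their place "tool_from_camera" (4x4, takes a point from camera to tool coordinates, whose origin is the TCP and whose axes are the flange's). Camera axes: x right, y down, z forward; pixel columns grow to the right and rows downward; lengths in m; the calibration is good to about 2 mm. A picture is of the moment at which its call begins: read the wrist's pose just before it. camera_model takes no time and is no camera call.
- workorder.close_job(): hands the job in; it is judged then, once.
The state is a dict: "time_s": time; "qpos": joint angles; "joint_velocities": joint speeds; "tau": joint torques, N m; "ee_pos": TCP position; "orientation": TCP orientation; "contact_force": force on the tool from outside, world axes, zero at the start; "torque": the same for the moment, N m; "width": finger opening in m; "grip_force": force on a finger pad.
Only numpy, scipy, OpenCV 4.12 (cv2) and the standard library are available. Lean on these libraries where they do the work, as an engineer would, in place of code of your own. Each camera call takes 0.05 s, during which the arm holds its last target. There are 200 camera calls.

## Working session

There is one attempt and no reset: what is moved stays moved. The work goes in short steps, Python scripts to look and compute and a tool call to move; the robot and the scene stay as the last step left them, time stands still between calls to the robot, and variables do not carry over. Pictures are saved under pics/ and viewed, at most 14 in all, crops included, and the job is handed in when it is done.

Besides the shell and the picture viewer there is one more tool, called after "Call:" as name([rows], argument=value, ...), one row to a line, values as JSON. carry_out: Moves the arm, as the interface text tells. Its arguments: {"type":"object","properties":{"targets":{"type":"array"}},"required":["targets"]}

```bash
ls; mkdir -p pics; python3 - <<'E'
from bench import ctrl, vision
import cv2
print(ctrl.get_state())
for n in("scene","top"):
    cv2.imwrite(f"pics/{n}0.png",vision.camera(n)[:,:,::-1]); print(n,vision.camera_model(n))
print(vision.camera_model("wrist"))
E
```

```text
pics
{'time_s': 0.0, 'qpos': array([ 6.60044369e+01,  1.80028833e+01, -2.75526346e+00,  6.93396059e+01,
       -4.54999880e-04,  9.00003578e+01]), 'joint_velocities': array([-0.12202755, -0.05371229,  0.00886728, -0.12294607,  0.03816051,
        0.00102535]), 'tau': array([-4.94201813e-04, -5.39586318e+01,  3.39750266e+01,  1.91911391e-02,
       -1.21861030e-04, -1.68592129e-05]), 'ee_pos': array([0.24376369, 0.54760987, 0.23044033]), 'orientation': array([-1.79902247e+02,  4.55609628e-04,  1.56004080e+02]), 'contact_force': array([ 0.41716161,  0.41944532, -0.40502721]), 'torque': array([ 0.0063687 , -0.00898926, -0.03116819]), 'grip_force': 0.0, 'width': 0.08533837294801183}
scene {'fx': 384.4711598256794, 'fy': 384.4711598256794, 'cx': 278.5498050912077, 'cy': 208.471588708422, 'k1': -0.10351581628236302, 'view': array([[ 0.61417713, -0.78916413, -0.00253579, -0.35371272],
       [-0.55009204, -0.42580782, -0.71839157,  0.30542101],
       [ 0.5658491 ,  0.44261459, -0.69563434,  0.81609367],
       [ 0.        ,  0.        ,  0.        ,  1.        ]])}
top {'fx': 502.332854647
[... 157 characters left out ...]
00604911, -0.14860479],
       [-0.76285515, -0.13561277, -0.63218762,  0.42160552],
       [ 0.62104364,  0.11833251, -0.77479172,  1.45515024],
       [ 0.        ,  0.        ,  0.        ,  1.        ]])}
{'fx': 309.5013605055567, 'fy': 309.5013605055567, 'cx': 278.2145270393385, 'cy': 209.18457884175828, 'k1': -0.06599057010437748, 'tool_from_camera': array([[-2.33158925e-04, -9.47353836e-01, -3.20188468e-01,
         8.29059062e-02],
       [ 9.99999939e-01, -3.04195003e-04,  1.71840643e-04,
        -6.69574358e-04],
       [-2.60193624e-04, -3.20188408e-01,  9.47353849e-01,
        -1.41670583e-01],
       [ 0.00000000e+00,  0.00000000e+00,  0.00000000e+00,
         1.00000000e+00]])}
```

View pics/scene0.png

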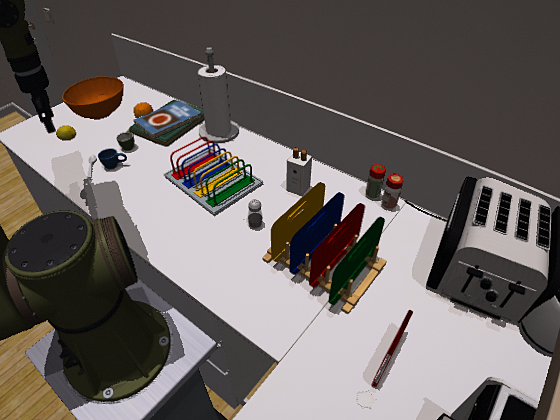

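View pics/top0.png

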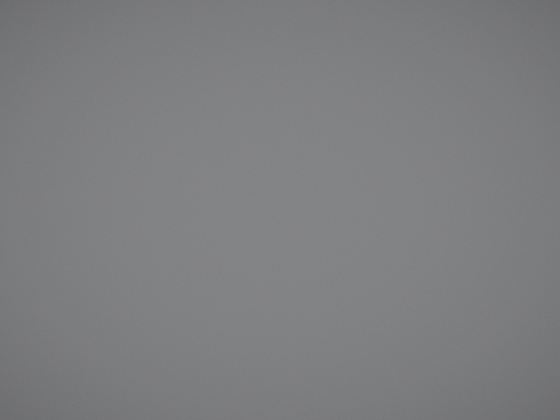

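The scene picture shows the draining rack at about (325,250), holding yellow (298,222), blue (318,232), red (336,245) and green (357,262) boards. The storage rack is at (213,178), with bays red, blue, yellow and green from left to right. The salt shaker is at (255,213) and the carton at (299,172). The top camera is blank, so I'll rely on scene and wrist.

Red candidates are the board in the rack at (336,245) and a thin red one at (392,348). The task means the larger one, standing in the draining rack. I'll check this in an enlarged crop.

```bash
cat > h.py <<'E'
import numpy as np, cv2
from scipy.spatial.transform import Rotation as R
from bench import ctrl, vision
def ray(name, uv, st=None):
    m=vision.camera_model(name)
    K=np.array([[m['fx'],0,m['cx']],[0,m['fy'],m['cy']],[0,0,1]])
    p=cv2.undistortPoints(np.array(uv,float).reshape(-1,1,2),K,np.array([m['k1'],0,0,0,0.])).reshape(-1,2)
    d=np.c_[p,np.ones(len(p))]
    if name=='wrist':
        T=np.eye(4);T[:3,:3]=R.from_euler('xyz',st['orientation'],degrees=True).as_matrix();T[:3,3]=st['ee_pos'];T=T@m['tool_from_camera']
    else: T=np.linalg.inv(m['view'])
    return T[:3,3], d@T[:3,:3].T
def onz(name,uv,z,st=None):
    o,d=ray(name,uv,st); return o+d*((np.asarray(z)-o[2])/d[:,2])[:,None]
def proj(name,P,st=None):
    m=vision.camera_model(name)
    if name=='wrist':
        T=np.eye(4);T[:3,:3]=R.from_euler('xyz',st['orientation'],degrees=True).as_matrix();T[:3,3]=st['ee_pos'];V=np.linalg.inv(T@m['tool_from_camera'])
    else: V=m['view']
    K=np.array([[m['fx'],0,m['cx']],[0,m['fy'],m['cy']],[0,0,1]])
    return cv2.projectPoints(np.array(P,float).reshape(-1,1,3),cv2.Rodrigues(V[:3,:3])[0],V[:3,3],K,np.array([m['k1'],0,0,0,0.]))[0].reshape(-1,2)
HUE={'red':[(0,8),(172,180)],'yellow':[(17,32)],'green':[(50,85)],'blue':[(105,130)]}
def mask(img,c,s=110,v=35):
    h=cv2.cvtColor(img,cv2.COLOR_RGB2HSV); m=0
    for a,b in HUE[c]: m=m|cv2.inRange(h,(a,s,v),(b,255,255))
    return m
E
python3 - <<'E'
from h import *
im=cv2.imread('pics/scene0.png')
cv2.imwrite('pics/crop.png',cv2.resize(im[130:400,150:430],None,fx=2.2,fy=2.2,interpolation=cv2.INTER_CUBIC)[:600])
np.set_printoptions(precision=3,suppress=True)
rgb=im[:,:,::-1].copy()
for c in HUE:
    n,l,s,ce=cv2.connectedComponentsWithStats(mask(rgb,c))
    for i in range(1,n):
        if s[i,4]>60: print(c,s[i],ce[i].round(), onz('scene',ce[i],[0.09])[0][:2])
E
```

```text
red [152 116  16   8  66] [159. 119.] [0.589 0.542]
red [170 137  44  27 125] [191. 148.] [0.538 0.32 ]
red [184 149  28  26  67] [193. 163.] [0.487 0.252]
red [189 154  29  19 102] [202. 162.] [0.506 0.236]
red [370 164  16  15 171] [377. 172.] [ 0.788 -0.2  ]
red [171 166  12  14  90] [177. 173.] [0.425 0.255]
red [387 173  17  16 165] [394. 181.] [ 0.778 -0.259]
red [384 196  13  12  72] [391. 202.] [ 0.692 -0.291]
red [ 309  204   56   84 1740] [335. 245.] [ 0.473 -0.25 ]
red [372 311  41  76 278] [395. 342.] [ 0.334 -0.476]
yellow [  0 111  26  21 235] [ 10. 120.] [0.249 1.017]
yellow [141 116  63  29 134] [173. 133.] [0.558 0.43 ]
yellow [ 56 126  20  14 210] [ 65. 132.] [0.338 0.746]
yellow [   0  142   43   98 1915] [ 14. 198.] [0.064 0.556]
yellow [193 151  45  46 500] [213. 175.] [0.481 0.166]
yellow [215 170  27  19  87] [228. 179.] [0.497 0.121]
yellow [ 263  183   62   79 1771] [294. 221.] [ 0.477 -0.127]
yellow [348 259  38  45 387] [366. 281.] [ 0.426 -0.36 ]
yellow [319 266  12  26  75] [326. 280.] [ 0.376 -0.288]
yellow [   0  322   77   98 3791] [ 27. 384.] [-0.17   0.016]
yellow [247 362  30  37 131] [262. 380.] [ 0.12  -0.317]
yellow [205 385  38  35 368] [221. 404.] [ 0.041 -0.289]
green [206 175  45  32 327] [229. 191.] [0.46  0.081]
green [341 248  32  40  89] [356. 269.] [ 0.443 -0.326]
blue [135 101  64  33 315] [167. 117.] [0.613 0.527]
blue [181 143  37  31  66] [196. 155.] [0.519 0.277]
blue [188 147  34  29  70] [204. 159.] [0.522 0.244]
blue [ 98 150  27  10  65] [110. 156.] [0.354 0.493]
blue [195 157  32  26 107] [207. 170.] [0.489 0.197]
blue [202 162  28  18 100] [215. 170.] [0.503 0.177]
blue [182 177  13  11  83] [189. 182.] [0.418 0.199]
blue [306 212  23  22  89] [315. 223.] [ 0.503 -0.173]
```

View pics/crop.png

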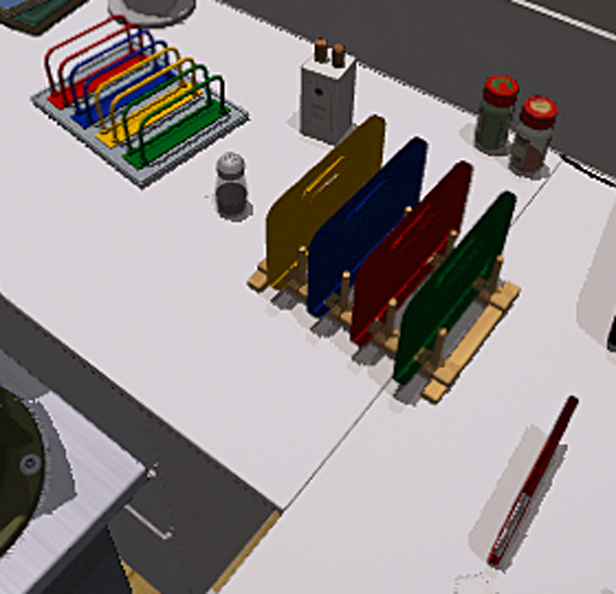

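The crop shows four full-size boards in the wooden rack. The other red thing, at full-image (395,342), is a small slim one lying apart, so the larger red board in the rack at (335,245) is the one meant. Next I'll move the wrist camera above the storage rack.

Call:
carry_out([
  {"tx":-315,"ty":-274,"tz":-120,"az":-4.8,"claw":1},
  {"tx":-315,"ty":-274,"tz":-120,"az":-4.8,"claw":1},
  {"tx":-315,"ty":-274,"tz":-120,"az":-4.8,"claw":1},
  {"tx":-315,"ty":-274,"tz":-120,"az":-4.8,"claw":1},
  {"tx":-315,"ty":-274,"tz":-120,"az":-4.8,"claw":1},
  {"tx":-315,"ty":-274,"tz":-120,"az":-4.8,"claw":1},
  {"tx":-315,"ty":-274,"tz":-120,"az":-4.8,"claw":1},
  {"tx":-315,"ty":-274,"tz":-120,"az":-4.8,"claw":1},
  {"tx":-315,"ty":-274,"tz":-120,"az":-4.8,"claw":1},
  {"tx":-315,"ty":-274,"tz":-120,"az":-4.8,"claw":1},
  {"tx":-315,"ty":-274,"tz":-120,"az":-4.8,"claw":1},
  {"tx":-315,"ty":-274,"tz":-120,"az":-4.8,"claw":1},
])

```text
$.targets[0]: bad value
```

```bash
cat >> h.py <<'E'
import json
def shot(name):
    st=ctrl.get_state(); im=vision.camera('wrist')
    cv2.imwrite(f'pics/{name}.png',im[:,:,::-1]); json.dump({k:np.array(st[k]).tolist() for k in('ee_pos','orientation','qpos','width','contact_force','grip_force','time_s')},open(f'pics/{name}.json','w'))
    return st,im
def load(name):
    return {k:np.array(v) for k,v in json.load(open(f'pics/{name}.json')).items()}, cv2.imread(f'pics/{name}.png')[:,:,::-1].copy()
def delta(p,yaw=None):
    "tool shift mm and az for world TCP target"
    st=ctrl.get_state(); Rm=R.from_euler('xyz',st['orientation'],degrees=True).as_matrix()
    t=Rm.T@(np.array(p)-st['ee_pos'])*1e3
    az=None if yaw is None else R.from_matrix(Rm.T@R.from_euler('xyz',[180,0,yaw],degrees=True).as_matrix()).as_rotvec(degrees=True)/5
    print('pos',st['ee_pos'].round(4),'ori',st['orientation'].round(2),'shift',t.round(1),'rot',None if az is None else az.round(3))
E
python3 - <<'E'
from h import *
st,im=shot('w1'); print(st['ee_pos'],st['orientation'],st['qpos'].round(1))
E
```

```text
[0.24379227 0.54765899 0.23052193] [-1.79911121e+02  9.75168294e-04  1.56003299e+02] [66.  18.  -2.7 69.3 -0.  90. ]
```

View pics/w1.png

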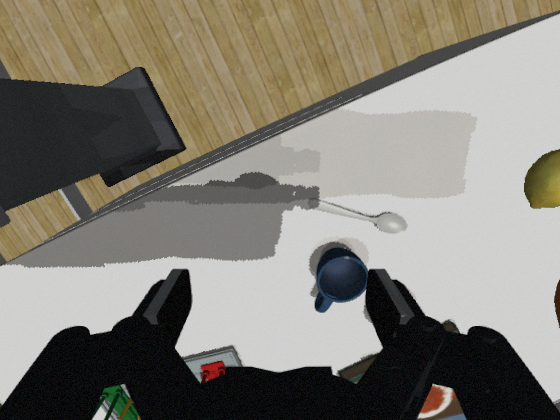

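The call was refused, so it seems every key is needed. The picture shows the wrist view: fingers at the bottom (x 160–400, rows 270+), with the clear view on the tool's +x side. I'll put the camera over the rack accordingly.

Call:
carry_out([
  {"tx":-461,"ty":-209,"tz":-120,"ax":0,"ay":0,"az":-4.8,"claw":1},
  {"tx":-461,"ty":-209,"tz":-120,"ax":0,"ay":0,"az":-4.8,"claw":1},
  {"tx":-461,"ty":-209,"tz":-120,"ax":0,"ay":0,"az":-4.8,"claw":1},
  {"tx":-461,"ty":-209,"tz":-120,"ax":0,"ay":0,"az":-4.8,"claw":1},
  {"tx":-461,"ty":-209,"tz":-120,"ax":0,"ay":0,"az":-4.8,"claw":1},
  {"tx":-461,"ty":-209,"tz":-120,"ax":0,"ay":0,"az":-4.8,"claw":1},
  {"tx":-461,"ty":-209,"tz":-120,"ax":0,"ay":0,"az":-4.8,"claw":1},
  {"tx":-461,"ty":-209,"tz":-120,"ax":0,"ay":0,"az":-4.8,"claw":1},
  {"tx":-461,"ty":-209,"tz":-120,"ax":0,"ay":0,"az":-4.8,"claw":1},
  {"tx":-461,"ty":-209,"tz":-120,"ax":0,"ay":0,"az":-4.8,"claw":1},
  {"tx":-461,"ty":-209,"tz":-120,"ax":0,"ay":0,"az":-4.8,"claw":1},
  {"tx":-461,"ty":-209,"tz":-120,"ax":0,"ay":0,"az":-4.8,"claw":1},
])

```text
time_s: 1.15
ee_pos: [0.5647, 0.1863, 0.3458]
orientation: [180.0, -0.0, 180.0]
contact_force: [-0.3, 0.9, 0.0]
width: 0.0853
grip_force: 0.0
```

```bash
python3 - <<'E'
from h import *
for i in range(4): vision.camera('wrist')
st,im=shot('w2'); print(st['ee_pos'],st['orientation'],st['qpos'].round(1),abs(st['joint_velocities']).max())
E
```

```text
[0.56431608 0.18715236 0.34502612] [ 1.79992500e+02 -4.31214814e-02  1.79857565e+02] [18.3 16.5 10.  83.5  0.  18.5] 2.49313628176
```

View pics/w2.png

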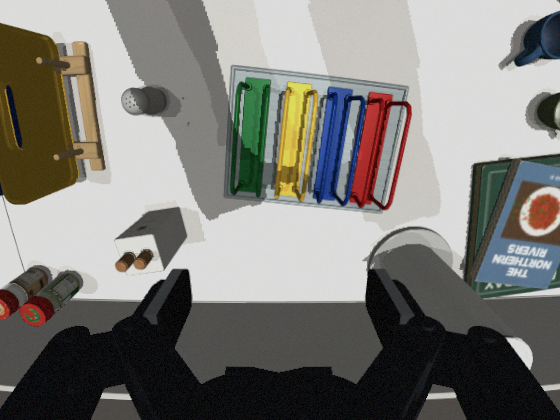

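This view shows the storage rack tray at cols 228–408, rows 66–212. The strips are green (257,135), yellow (295,138), blue (334,145) and red (373,150). The shaker is at (140,100), the carton at (150,240) and the yellow board at the left (40,110). Next I'll measure the strips.

```bash
python3 - <<'E'
from h import *
np.set_printoptions(precision=4,suppress=True)
st,im=load('w2')
for c in ('green','yellow','blue','red'):
    m=mask(im,c,90,30); r=np.zeros_like(m); r[60:215,225:415]=m[60:215,225:415]
    o=cv2.morphologyEx(r,cv2.MORPH_OPEN,np.ones((9,9)))
    n,l,s,ce=cv2.connectedComponentsWithStats(o); i=1+np.argmax(s[1:,4])
    rc=cv2.minAreaRect(cv2.findContours((l==i).astype('u1'),0,2)[0][0])
    W=onz('wrist',cv2.boxPoints(rc),np.full(4,.014),st)[:,:2]
    e=[(W[1]-W[0]),(W[2]-W[1])]; L=max(e,key=np.linalg.norm); 
    print(c,rc[0],rc[1],W.mean(0),[np.linalg.norm(x).round(4) for x in e],'ang',np.degrees(np.arctan2(L[1],L[0]))%180)
# tray outline
m=(im.astype(int).max(2)<0)
E
```

```text
green (253.1793212890625, 134.84829711914062) (24.415372848510742, 112.94186401367188) [0.5272 0.149 ] [np.float64(0.1674), np.float64(0.0348)] ang 173.02331329557623
yellow (292.180908203125, 138.96246337890625) (25.471389770507812, 113.68653106689453) [0.5336 0.2076] [np.float64(0.1689), np.float64(0.0365)] ang 173.1067532949799
blue (332.1302185058594, 143.8711395263672) (24.47362518310547, 113.50193786621094) [0.5409 0.2683] [np.float64(0.1695), np.float64(0.0356)] ang 173.53187749319088
red (370.5735778808594, 148.1075439453125) (24.26465606689453, 113.15316772460938) [0.5471 0.3276] [np.float64(0.1697), np.float64(0.0361)] ang 173.33968363159138
```

Call:
carry_out([
  {"tx":-6,"ty":-407,"tz":-55,"ax":0,"ay":0,"az":0,"claw":1},
  {"tx":-6,"ty":-407,"tz":-55,"ax":0,"ay":0,"az":0,"claw":1},
  {"tx":-6,"ty":-407,"tz":-55,"ax":0,"ay":0,"az":0,"claw":1},
  {"tx":-6,"ty":-407,"tz":-55,"ax":0,"ay":0,"az":0,"claw":1},
  {"tx":-6,"ty":-407,"tz":-55,"ax":0,"ay":0,"az":0,"claw":1},
  {"tx":-6,"ty":-407,"tz":-55,"ax":0,"ay":0,"az":0,"claw":1},
  {"tx":-6,"ty":-407,"tz":-55,"ax":0,"ay":0,"az":0,"claw":1},
  {"tx":-6,"ty":-407,"tz":-55,"ax":0,"ay":0,"az":0,"claw":1},
  {"tx":-6,"ty":-407,"tz":-55,"ax":0,"ay":0,"az":0,"claw":1},
  {"tx":-6,"ty":-407,"tz":-55,"ax":0,"ay":0,"az":0,"claw":1},
  {"tx":-6,"ty":-407,"tz":-55,"ax":0,"ay":0,"az":0,"claw":1},
  {"tx":-6,"ty":-407,"tz":-55,"ax":0,"ay":0,"az":0,"claw":1},
])

```text
time_s: 2.4
ee_pos: [0.5697, -0.2189, 0.3998]
orientation: [180.0, -0.0, 179.9]
contact_force: [0.1, 1.4, -0.4]
width: 0.0853
grip_force: 0.0
```

```bash
python3 - <<'E'
from h import *
for i in range(4): vision.camera('wrist')
st,im=shot('w3'); print(st['ee_pos'],st['orientation'],st['qpos'].round(1),abs(st['joint_velocities']).max())
s2,i2=load('w2')
a=cv2.resize(i2[55:220,222:418],None,fx=3,fy=3,interpolation=cv2.INTER_CUBIC)[:,:,::-1]
cv2.imwrite('pics/rack.png',a)
E
```

```text
[ 0.56993401 -0.2167157   0.40033724] [ 1.79967422e+02 -2.28788663e-02 -1.79843883e+02] [-20.8  19.2  20.8  91.6   0.  -21. ] 0.22416374945001613
```

View pics/w3.png

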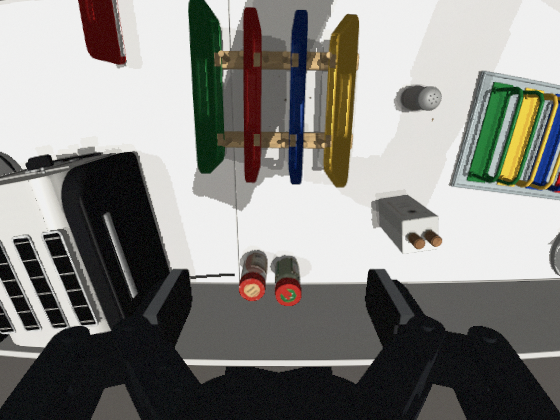

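View pics/rack.png

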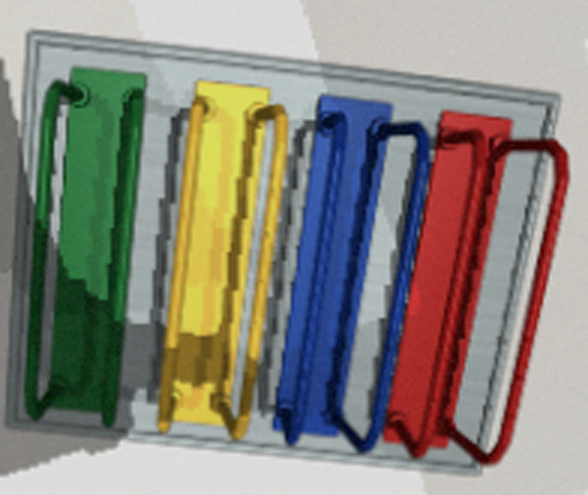

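w3 shows, seen nearly end-on, green (205,85), red (252,95), blue (298,97) and yellow (343,100). The small red look-alike is at (103,30). The rack crop confirms the strip edges, with centres about 0.8 px right of my rectangles. Next I'll measure the boards' top edges.

```bash
cat >> h.py <<'E'
def boards(st,im,cols,side,zt=.155,rows=(0,200)):
    for c in cols:
        a,b=cols[c]; m=mask(im,c,100,25); r=np.zeros_like(m); r[rows[0]:rows[1],a:b]=m[rows[0]:rows[1],a:b]
        r=cv2.morphologyEx(r,cv2.MORPH_CLOSE,np.ones((5,5)))
        n,l,s,ce=cv2.connectedComponentsWithStats(r); i=1+np.argmax(s[1:,4]); M=l==i
        ys=np.where(M.any(1))[0]; lo,hi=ys[0],ys[-1]
        rr=np.arange(int(lo+.2*(hi-lo)),int(lo+.8*(hi-lo)))
        L=np.array([np.where(M[y])[0][0]-.5 for y in rr]); Rr=np.array([np.where(M[y])[0][-1]+.5 for y in rr])
        for nm,e in (('L',L),('R',Rr)):
            W=onz('wrist',np.c_[e,rr],np.full(len(rr),zt),st)
            vx,vy,x0,y0=cv2.fitLine(W[:,:2].astype('f4'),cv2.DIST_HUBER,0,1e-5,1e-5).ravel(); yaw=np.degrees(np.arctan2(vy,vx))%180
            xc=np.mean([W[0,0],W[-1,0]]); print(c,nm,'line yaw %.2f'%yaw,'x %.4f y %.4f'%(xc,y0+(xc-x0)*vy/vx),end=' | ')
        E=[np.array([np.where(M[y])[0].mean(),y]) for y in (lo-.5,hi+.5)]
        print('ends',onz('wrist',E,np.full(2,zt-.012),st)[:,:2].round(4).tolist(),lo,hi)
E
python3 - <<'E'
from h import *
st,im=load('w3')
boards(st,im,dict(green=(180,235),red=(236,275),blue=(280,315),yellow=(318,370)),None)
for n in ('red','blue'): pass
B=[(0.5266,0.1499),(0.5337,0.2095),(0.5407,0.2691),(0.5478,0.3287)]
print(proj('scene',[(x,y,.014) for x,y in B]).round(1))
i=cv2.imread('pics/scene0.png')
cv2.imwrite('pics/w3c.png',cv2.resize(cv2.imread('pics/w3.png')[0:195,180:370],None,fx=3,fy=3,interpolation=cv2.INTER_CUBIC))
E
```

```text
green L line yaw 179.39 x 0.4653 y -0.3184 | green R line yaw 179.32 x 0.4656 y -0.2836 | Traceback (most recent call last):
  File "<stdin>", line 3, in <module>
  File "h.py", line 52, in boards
    E=[np.array([np.where(M[y])[0].mean(),y]) for y in (lo-.5,hi+.5)]
                          ~^^^
IndexError: only integers, slices (`:`), ellipsis (`...`), numpy.newaxis (`None`) and integer or boolean arrays are valid indices
```

```bash
sed -i 's/\[np.array(\[np.where(M\[y\])\[0\].mean(),y\]) for y in (lo-.5,hi+.5)\]/[np.array([np.where(M[y])[0].mean(),y+d]) for y,d in ((lo,-.5),(hi,.5))]/' h.py
python3 - <<'E'
from h import *
st,im=load('w3')
boards(st,im,dict(green=(180,235),red=(236,275),blue=(280,315),yellow=(318,370)),None)
B=[(0.5266,0.1499),(0.5337,0.2095),(0.5407,0.2691),(0.5478,0.3287)]
print(proj('scene',[(x,y,.014) for x,y in B]).round(1))
cv2.imwrite('pics/w3c.png',cv2.resize(cv2.imread('pics/w3.png')[0:195,180:370],None,fx=3,fy=3,interpolation=cv2.INTER_CUBIC))
E
```

```text
green L line yaw 179.39 x 0.4653 y -0.3184 | green R line yaw 179.32 x 0.4656 y -0.2836 | ends [[0.369, -0.3102], [0.5709, -0.3131]] 0 172
red L line yaw 178.43 x 0.4755 y -0.2583 | red R line yaw 178.50 x 0.4755 y -0.2378 | ends [[0.3782, -0.2497], [0.583, -0.2542]] 8 181
blue L line yaw 179.61 x 0.4777 y -0.2034 | blue R line yaw 179.04 x 0.4776 y -0.1863 | ends [[0.3802, -0.1913], [0.5856, -0.1946]] 10 183
yellow L line yaw 176.86 x 0.4814 y -0.1613 | yellow R line yaw 0.04 x 0.4810 y -0.1273 | ends [[0.3836, -0.1376], [0.5895, -0.1352]] 14 186
[[229.8 189.4]
 [217.5 180.6]
 [205.8 172.2]
 [194.8 164.3]]
```

View pics/w3c.png

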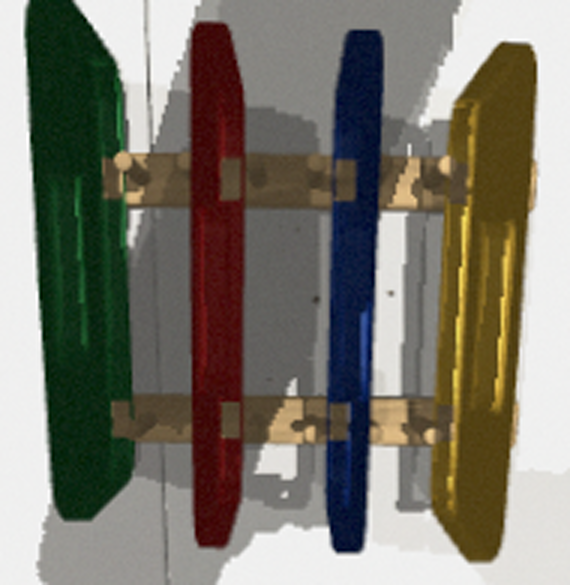

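The crop confirms that the boards stand parallel at about 60 mm pitch. Top centres in y are green -0.311, red -0.251, blue -0.193 and yellow -0.134. The fingers fully open would hit the neighbours, so I'll approach half open, starting with yellow.

Call:
carry_out([
  {"tx":83,"ty":83,"tz":120,"ax":0,"ay":0,"az":0,"claw":0.5},
  {"tx":83,"ty":83,"tz":120,"ax":0,"ay":0,"az":0,"claw":0.5},
  {"tx":83,"ty":83,"tz":120,"ax":0,"ay":0,"az":0,"claw":0.5},
  {"tx":83,"ty":83,"tz":120,"ax":0,"ay":0,"az":0,"claw":0.5},
  {"tx":83,"ty":83,"tz":200,"ax":0,"ay":0,"az":0,"claw":0.5},
  {"tx":83,"ty":83,"tz":200,"ax":0,"ay":0,"az":0,"claw":0.5},
  {"tx":83,"ty":83,"tz":200,"ax":0,"ay":0,"az":0,"claw":0.5},
  {"tx":83,"ty":83,"tz":200,"ax":0,"ay":0,"az":0,"claw":0.5},
  {"tx":83,"ty":83,"tz":200,"ax":0,"ay":0,"az":0,"claw":0.5},
])

```text
time_s: 3.4
ee_pos: [0.4882, -0.1356, 0.2026]
orientation: [-180.0, 0.1, -179.9]
contact_force: [0.2, -0.4, -0.1]
width: 0.0425
grip_force: 0.0
```

```bash
python3 - <<'E'
from h import *
for i in range(3): vision.camera('wrist')
st,im=shot('w4'); print(st['ee_pos'],st['orientation'],st['width'])
print(proj('wrist',[(.4865,-.1343,.155),(.3865,-.1343,.155),(.5,-.1273,.155)],st).round(1))
E
```

```text
[ 0.48901591 -0.13637786  0.20313955] [-179.93095753    0.25022097 -179.98835102] 0.042528189153524715
[[282.  232.3]
 [282.7  69.5]
 [292.3 250.6]]
```

View pics/w4.png

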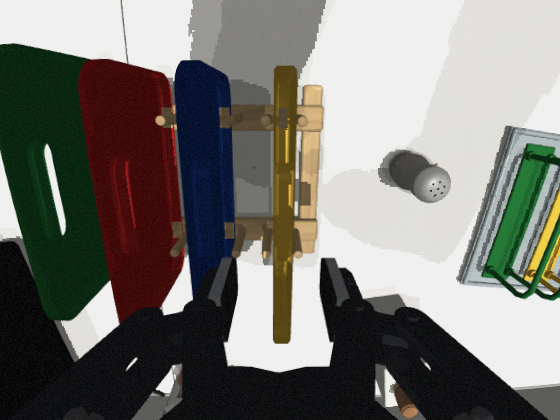

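w4 shows the half-open fingers (222 and 335) straddling the yellow board's top edge. The board centre is at about col 284 and turned about 1.3°, so I'll shift 3 mm, turn slightly, go down and close.

Call:
carry_out([
  {"tx":1,"ty":3,"tz":20,"ax":0,"ay":0,"az":0.25,"claw":0.5},
  {"tx":1,"ty":3,"tz":50,"ax":0,"ay":0,"az":0.25,"claw":0.5},
  {"tx":1,"ty":3,"tz":80,"ax":0,"ay":0,"az":0.25,"claw":0.5},
  {"tx":1,"ty":3,"tz":80,"ax":0,"ay":0,"az":0.25,"claw":0.5},
  {"tx":1,"ty":3,"tz":80,"ax":0,"ay":0,"az":0.25,"claw":0.5},
  {"tx":1,"ty":3,"tz":80,"ax":0,"ay":0,"az":0.25,"claw":0.0},
  {"tx":1,"ty":3,"tz":80,"ax":0,"ay":0,"az":0.25,"claw":0.0},
  {"tx":1,"ty":3,"tz":80,"ax":0,"ay":0,"az":0.25,"claw":0.0},
  {"tx":1,"ty":3,"tz":80,"ax":0,"ay":0,"az":0.25,"claw":0.0},
  {"tx":1,"ty":3,"tz":80,"ax":0,"ay":0,"az":0.25,"claw":0.0},
  {"tx":1,"ty":3,"tz":80,"ax":0,"ay":0,"az":0.25,"claw":0.0},
])

```text
time_s: 4.52
ee_pos: [0.4878, -0.1335, 0.1228]
orientation: [-179.9, 0.2, 178.7]
contact_force: [-0.0, 0.5, 6.7]
width: 0.013
grip_force: 59.9
```

Call:
carry_out([
  {"tx":0,"ty":0,"tz":-15,"ax":0,"ay":0,"az":0,"claw":0},
  {"tx":0,"ty":0,"tz":-45,"ax":0,"ay":0,"az":0,"claw":0},
  {"tx":0,"ty":0,"tz":-80,"ax":0,"ay":0,"az":0,"claw":0},
  {"tx":0,"ty":0,"tz":-115,"ax":0,"ay":0,"az":0,"claw":0},
  {"tx":0,"ty":0,"tz":-150,"ax":0,"ay":0,"az":0,"claw":0},
  {"tx":0,"ty":10,"tz":-180,"ax":0,"ay":0,"az":0,"claw":0},
  {"tx":-5,"ty":40,"tz":-180,"ax":0,"ay":0,"az":0.2,"claw":0},
  {"tx":-10,"ty":75,"tz":-180,"ax":0,"ay":0,"az":0.4,"claw":0},
  {"tx":-15,"ty":110,"tz":-180,"ax":0,"ay":0,"az":0.6,"claw":0},
  {"tx":-20,"ty":145,"tz":-180,"ax":0,"ay":0,"az":0.8,"claw":0},
  {"tx":-25,"ty":180,"tz":-180,"ax":0,"ay":0,"az":1.0,"claw":0},
  {"tx":-30,"ty":215,"tz":-180,"ax":0,"ay":0,"az":1.09,"claw":0},
])

```text
time_s: 5.52
ee_pos: [0.5203, 0.0831, 0.3011]
orientation: [180.0, 0.0, 173.2]
contact_force: [1.4, -0.1, -4.0]
width: 0.013
grip_force: 59.0
```

Call:
carry_out([
  {"tx":0,"ty":35,"tz":0,"ax":0,"ay":0,"az":0,"claw":0},
  {"tx":0,"ty":70,"tz":0,"ax":0,"ay":0,"az":0,"claw":0},
  {"tx":0,"ty":100,"tz":0,"ax":0,"ay":0,"az":0,"claw":0},
  {"tx":0,"ty":120,"tz":0,"ax":0,"ay":0,"az":0,"claw":0},
  {"tx":0,"ty":125,"tz":0,"ax":0,"ay":0,"az":0,"claw":0},
  {"tx":0,"ty":125,"tz":0,"ax":0,"ay":0,"az":0,"claw":0},
  {"tx":0,"ty":125,"tz":0,"ax":0,"ay":0,"az":0,"claw":0},
])

```text
time_s: 6.1
ee_pos: [0.5348, 0.2051, 0.3005]
orientation: [-179.9, -0.0, 173.3]
contact_force: [0.6, 0.6, -4.2]
width: 0.0129
grip_force: 59.2
```

```bash
python3 - <<'E'
from h import *
for i in range(3): vision.camera('wrist')
st,im=shot('w5'); print(st['width'],st['grip_force'],st['contact_force'].round(1)); delta((.5337,.2095,.3),173.25)
E
```

```text
0.013168949667359535 59.18945789337158 [-0.5  0.2 -4.3]
pos [0.5351 0.2044 0.3007] ori [-1.7999e+02  1.0000e-02  1.7321e+02] shift [2.  4.9 0.7] rot [-0.002  0.002 -0.007]
```

View pics/w5.png

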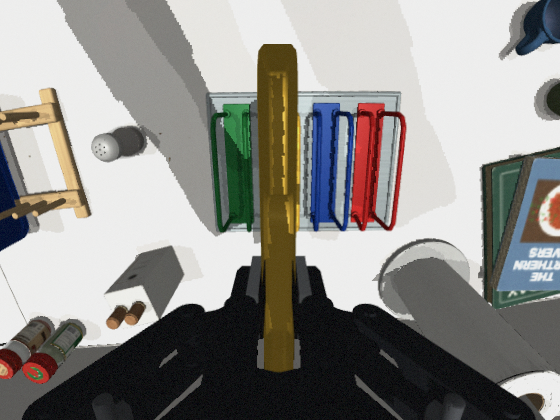

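w5 shows the yellow board hanging upright in the grip (col 278), in line with the bays. The strips are green ~237, blue ~326 and red ~370. I'll re-measure the bays from this second view before lowering.

```bash
cat >> h.py <<'E'
def strip(st,im,c,a,b,r0=90,r1=240):
    "strip ends/edges row-wise median of the widest run"
    m=mask(im,c,90,30); r=np.zeros_like(m); r[r0:r1,a:b]=m[r0:r1,a:b]
    o=cv2.morphologyEx(r,cv2.MORPH_OPEN,np.ones((9,9)))
    n,l,s,ce=cv2.connectedComponentsWithStats(o); i=1+np.argmax(s[1:,4])
    rc=cv2.minAreaRect(cv2.findContours((l==i).astype('u1'),0,2)[0][0])
    W=onz('wrist',cv2.boxPoints(rc),np.full(4,.014),st)[:,:2]
    e=[(W[1]-W[0]),(W[2]-W[1])]; L=max(e,key=np.linalg.norm)
    print(c,np.round(rc[0],1),np.round(rc[1],1),W.mean(0).round(4),[np.linalg.norm(x).round(4) for x in e],'ang %.2f'%(np.degrees(np.arctan2(L[1],L[0]))%180))
E
python3 - <<'E'
from h import *
st,im=load('w5')
for c,a,b in (('green',205,257),('blue',302,357),('red',350,410)): strip(st,im,c,a,b)
cv2.imwrite('pics/w5c.png',cv2.resize(im[85:240,200:415],None,fx=3.5,fy=3.5,interpolation=cv2.INTER_CUBIC)[:,:,::-1])
E
```

```text
green [238.1 163. ] [118.9  26.1] [0.5268 0.1483] [np.float64(0.0346), np.float64(0.1677)] ang 173.65
blue [324.6 162.5] [ 26.3 119.7] [0.5405 0.2685] [np.float64(0.1688), np.float64(0.0348)] ang 173.56
red [367. 162.] [ 26.5 119.7] [0.5466 0.328 ] [np.float64(0.1688), np.float64(0.0356)] ang 174.01
```

View pics/w5c.png

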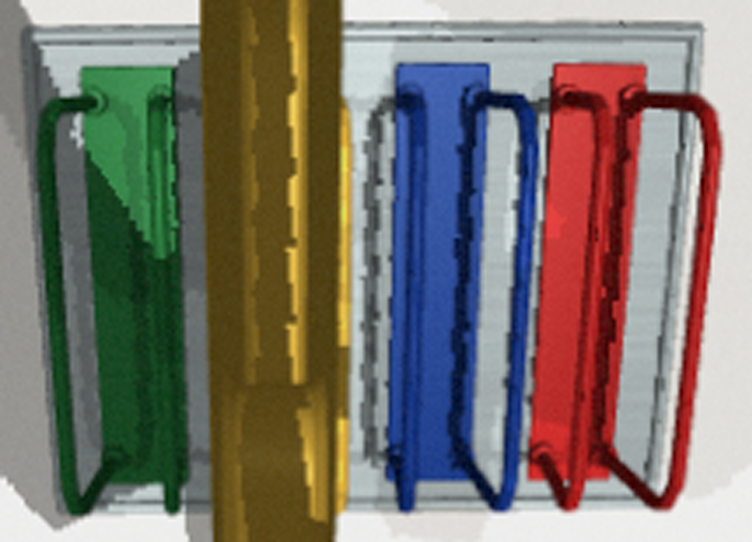

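The second view agrees with the first within 1 mm. Bays: green (0.5267, 0.1495), yellow (0.5336, 0.2092), blue (0.5405, 0.2689) and red (0.547, 0.3284), all at yaw about 173.5. I'll align and lower the board to just over the hoops.

Call:
carry_out([
  {"tx":2,"ty":4.6,"tz":20,"ax":0,"ay":0,"az":-0.05,"claw":0},
  {"tx":2,"ty":4.6,"tz":55,"ax":0,"ay":0,"az":-0.05,"claw":0},
  {"tx":2,"ty":4.6,"tz":85,"ax":0,"ay":0,"az":-0.05,"claw":0},
  {"tx":2,"ty":4.6,"tz":95,"ax":0,"ay":0,"az":-0.05,"claw":0},
  {"tx":2,"ty":4.6,"tz":95,"ax":0,"ay":0,"az":-0.05,"claw":0},
  {"tx":2,"ty":4.6,"tz":95,"ax":0,"ay":0,"az":-0.05,"claw":0},
  {"tx":2,"ty":4.6,"tz":95,"ax":0,"ay":0,"az":-0.05,"claw":0},
])

```text
time_s: 6.88
ee_pos: [0.535, 0.2106, 0.2077]
orientation: [179.9, 0.2, 173.5]
contact_force: [0.9, 0.3, -4.2]
width: 0.0136
grip_force: 59.1
```

```bash
python3 - <<'E'
from h import *
for i in range(4): vision.camera('wrist'); delta((.5336,.2092,.1168),173.5)
print(ctrl.get_state()['contact_force'])
E
```

```text
pos [0.5352 0.2107 0.2079] ori [179.9    0.19 173.53] shift [ 1.7 -1.8 91. ] rot [0.02  0.038 0.006]
pos [0.5351 0.2108 0.2077] ori [179.9    0.19 173.54] shift [ 1.6 -1.9 90.9] rot [0.02  0.037 0.009]
pos [0.5349 0.2108 0.2074] ori [1.7991e+02 1.6000e-01 1.7355e+02] shift [ 1.3 -1.8 90.6] rot [0.017 0.033 0.009]
pos [0.5346 0.2107 0.2071] ori [1.7993e+02 1.4000e-01 1.7355e+02] shift [ 1.  -1.7 90.3] rot [0.015 0.027 0.01 ]
[ 0.00840804  0.13410223 -4.34411761]
```

Call:
carry_out([
  {"tx":1,"ty":-1.2,"tz":10,"ax":0,"ay":0,"az":0,"claw":0},
  {"tx":1,"ty":-1.2,"tz":25,"ax":0,"ay":0,"az":0,"claw":0},
  {"tx":1,"ty":-1.2,"tz":40,"ax":0,"ay":0,"az":0,"claw":0},
  {"tx":1,"ty":-1.2,"tz":55,"ax":0,"ay":0,"az":0,"claw":0},
  {"tx":1,"ty":-1.2,"tz":65,"ax":0,"ay":0,"az":0,"claw":0},
  {"tx":1,"ty":-1.2,"tz":70,"ax":0,"ay":0,"az":0,"claw":0},
  {"tx":1,"ty":-1.2,"tz":70,"ax":0,"ay":0,"az":0,"claw":0},
])

```text
time_s: 7.67
ee_pos: [0.5316, 0.209, 0.1341]
orientation: [-179.9, -0.1, 173.6]
contact_force: [-1.6, -0.4, -3.6]
width: 0.0128
grip_force: 59.1
```

Call:
carry_out([
  {"tx":0,"ty":0,"tz":6,"ax":0,"ay":0,"az":0,"claw":0},
  {"tx":0,"ty":0,"tz":11,"ax":0,"ay":0,"az":0,"claw":0},
  {"tx":0,"ty":0,"tz":15,"ax":0,"ay":0,"az":0,"claw":0},
  {"tx":0,"ty":0,"tz":16,"ax":0,"ay":0,"az":0,"claw":0},
  {"tx":0,"ty":0,"tz":17,"ax":0,"ay":0,"az":0,"claw":0},
  {"tx":0,"ty":0,"tz":17,"ax":0,"ay":0,"az":0,"claw":0},
])

```text
time_s: 8.17
ee_pos: [0.5325, 0.2093, 0.1184]
orientation: [180.0, 0.0, 173.6]
contact_force: [-0.4, -0.8, -3.2]
width: 0.013
grip_force: 59.2
```

Call:
carry_out([
  {"tx":0,"ty":0,"tz":1,"ax":0,"ay":0,"az":0,"claw":0},
  {"tx":0,"ty":0,"tz":2,"ax":0,"ay":0,"az":0,"claw":0},
  {"tx":0,"ty":0,"tz":2.5,"ax":0,"ay":0,"az":0,"claw":0},
  {"tx":0,"ty":0,"tz":2.5,"ax":0,"ay":0,"az":0,"claw":0},
  {"tx":0,"ty":0,"tz":2.5,"ax":0,"ay":0,"az":0,"claw":0},
])

```text
time_s: 8.58
ee_pos: [0.5325, 0.2095, 0.1169]
orientation: [180.0, 0.0, 173.6]
contact_force: [-4.0, 0.3, 6.8]
width: 0.0129
grip_force: 60.5
```

The floor is felt (+6.8 N). I'll release and rise.

Call:
carry_out([
  {"tx":0,"ty":0,"tz":0,"ax":0,"ay":0,"az":0,"claw":0.2},
  {"tx":0,"ty":0,"tz":0,"ax":0,"ay":0,"az":0,"claw":0.4},
  {"tx":0,"ty":0,"tz":0,"ax":0,"ay":0,"az":0,"claw":0.45},
  {"tx":0,"ty":0,"tz":0,"ax":0,"ay":0,"az":0,"claw":0.45},
  {"tx":0,"ty":0,"tz":-20,"ax":0,"ay":0,"az":0,"claw":0.45},
  {"tx":0,"ty":0,"tz":-60,"ax":0,"ay":0,"az":0,"claw":0.45},
  {"tx":0,"ty":0,"tz":-100,"ax":0,"ay":0,"az":0,"claw":0.45},
  {"tx":0,"ty":0,"tz":-140,"ax":0,"ay":0,"az":0,"claw":0.45},
  {"tx":0,"ty":0,"tz":-180,"ax":0,"ay":0,"az":0,"claw":0.45},
  {"tx":0,"ty":0,"tz":-180,"ax":0,"ay":0,"az":0,"claw":0.45},
])

```text
time_s: 9.42
ee_pos: [0.5359, 0.2106, 0.3047]
orientation: [179.7, 0.6, 173.5]
contact_force: [0.5, 0.4, 0.6]
width: 0.0384
grip_force: 0.0
```

```bash
python3 - <<'E'
from h import *
for i in range(3): vision.camera('wrist')
st,im=shot('w6'); delta((.486,-.192,.22),178.9)
a=cv2.resize(cv2.cvtColor(vision.camera('scene'),cv2.COLOR_RGB2BGR)[120:260,150:320],None,fx=2.3,fy=2.3)
cv2.imwrite('pics/c6.png',np.vstack([a,cv2.resize(im[:240,100:460],(a.shape[1],261))[:,:,::-1]]))
E
```

```text
pos [0.5322 0.2091 0.295 ] ori [-1.7997e+02 -6.0000e-02  1.7355e+02] shift [   0.8 -403.7   75.3] rot [-0.006 -0.012 -1.069]
```

View pics/c6.png

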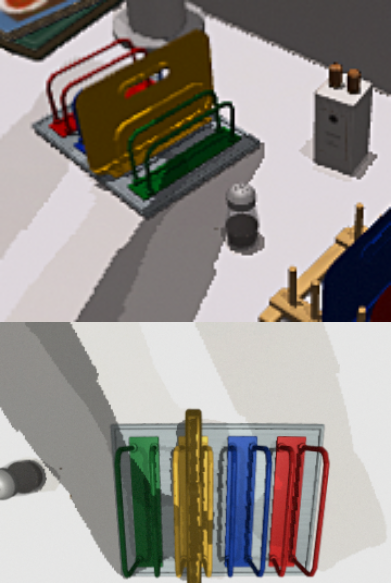

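c6 shows the yellow board upright in the yellow bay between its hoops, with the shaker and carton undisturbed. Next is blue.

Call:
carry_out([
  {"tx":4,"ty":-404,"tz":0,"ax":0,"ay":0,"az":-1.07,"claw":0.5},
  {"tx":4,"ty":-404,"tz":0,"ax":0,"ay":0,"az":-1.07,"claw":0.5},
  {"tx":4,"ty":-404,"tz":0,"ax":0,"ay":0,"az":-1.07,"claw":0.5},
  {"tx":4,"ty":-404,"tz":0,"ax":0,"ay":0,"az":-1.07,"claw":0.5},
  {"tx":4,"ty":-404,"tz":0,"ax":0,"ay":0,"az":-1.07,"claw":0.5},
  {"tx":4,"ty":-404,"tz":0,"ax":0,"ay":0,"az":-1.07,"claw":0.5},
  {"tx":4,"ty":-404,"tz":0,"ax":0,"ay":0,"az":-1.07,"claw":0.5},
  {"tx":4,"ty":-404,"tz":60,"ax":0,"ay":0,"az":-1.07,"claw":0.5},
  {"tx":4,"ty":-404,"tz":92,"ax":0,"ay":0,"az":-1.07,"claw":0.5},
  {"tx":4,"ty":-404,"tz":92,"ax":0,"ay":0,"az":-1.07,"claw":0.5},
  {"tx":4,"ty":-404,"tz":92,"ax":0,"ay":0,"az":-1.07,"claw":0.5},
  {"tx":4,"ty":-404,"tz":92,"ax":0,"ay":0,"az":-1.07,"claw":0.5},
])

```text
time_s: 10.67
ee_pos: [0.4791, -0.1933, 0.1984]
orientation: [179.9, -0.5, 178.7]
contact_force: [-0.4, 0.5, 0.4]
width: 0.0426
grip_force: 0.0
```

```bash
cat >> h.py <<'E'
def hover(name,c,a=240,b=320,r1=345):
    "relative tool shift of board top edge seen between the fingers"
    for i in range(3): vision.camera('wrist')
    st,im=shot(name); m=mask(im,c,100,25); r=np.zeros_like(m); r[:r1,a:b]=m[:r1,a:b]
    r=cv2.morphologyEx(r,cv2.MORPH_CLOSE,np.ones((5,5))); n,l,s,ce=cv2.connectedComponentsWithStats(r); i=1+np.argmax(s[1:,4]); M=l==i
    ys=np.where(M.any(1))[0]; print('rows',ys[0],ys[-1],'pos',st['ee_pos'].round(4),'ori',st['orientation'].round(2),'claw',st['width'].__round__(4))
    Rm=R.from_euler('xyz',st['orientation'],degrees=True).as_matrix()
    for y in range(ys[0]+20,ys[-1]-10,20):
        q=np.where(M[y])[0]; W=onz('wrist',[(q[0]-.5,y),(q[-1]+.5,y)],np.full(2,.155),st)
        t=((W-st['ee_pos'])@Rm)*1e3; print(y,q[0],q[-1],'tool x %.1f  y L %.1f R %.1f mid %.1f'%(t[0,0],t[0,1],t[1,1],t[:,1].mean()))
    E=onz('wrist',[(np.where(M[y])[0].mean(),y) for y in(ys[0],ys[-1])],np.full(2,.143),st); print('ends tool x',(((E-st['ee_pos'])@Rm)*1e3)[:,0].round(1), E[:,:2].round(4).tolist())
E
python3 - <<'E'
from h import *
hover('w7','blue')
E
```

```text
rows 72 344 pos [ 0.4827 -0.1911  0.2034] ori [ 1.7994e+02 -8.0000e-02  1.7889e+02] claw 0.0428
92 264 286 tool x 90.6  y L -8.9 R 4.4 mid -2.3
112 265 286 tool x 79.4  y L -8.5 R 4.5 mid -2.0
132 265 286 tool x 67.8  y L -8.6 R 4.6 mid -2.0
152 265 286 tool x 55.8  y L -8.8 R 4.7 mid -2.1
172 266 286 tool x 43.3  y L -8.3 R 4.8 mid -1.8
192 266 286 tool x 30.4  y L -8.5 R 4.9 mid -1.8
212 267 286 tool x 16.9  y L -8.0 R 5.0 mid -1.5
232 267 286 tool x 2.8  y L -8.2 R 5.1 mid -1.6
252 268 286 tool x -11.9  y L -7.7 R 5.2 mid -1.2
272 268 286 tool x -27.4  y L -7.9 R 5.4 mid -1.3
292 269 286 tool x -43.8  y L -7.4 R 5.5 mid -0.9
312 269 286 tool x -61.0  y L -7.6 R 5.7 mid -1.0
332 270 285 tool x -79.3  y L -7.0 R 5.1 mid -1.0
ends tool x [ 102.6 -101.9] [[0.38, -0.1914], [0.5845, -0.1937]]
```

Call:
carry_out([
  {"tx":0,"ty":-1.6,"tz":20,"ax":0,"ay":0,"az":-0.09,"claw":0.5},
  {"tx":0,"ty":-1.6,"tz":50,"ax":0,"ay":0,"az":-0.09,"claw":0.5},
  {"tx":0,"ty":-1.6,"tz":81,"ax":0,"ay":0,"az":-0.09,"claw":0.5},
  {"tx":0,"ty":-1.6,"tz":81,"ax":0,"ay":0,"az":-0.09,"claw":0.5},
  {"tx":0,"ty":-1.6,"tz":81,"ax":0,"ay":0,"az":-0.09,"claw":0.5},
  {"tx":0,"ty":-1.6,"tz":81,"ax":0,"ay":0,"az":-0.09,"claw":0.0},
  {"tx":0,"ty":-1.6,"tz":81,"ax":0,"ay":0,"az":-0.09,"claw":0.0},
  {"tx":0,"ty":-1.6,"tz":81,"ax":0,"ay":0,"az":-0.09,"claw":0.0},
  {"tx":0,"ty":-1.6,"tz":81,"ax":0,"ay":0,"az":-0.09,"claw":0.0},
  {"tx":0,"ty":-1.6,"tz":81,"ax":0,"ay":0,"az":-0.09,"claw":0.0},
  {"tx":0,"ty":-1.6,"tz":81,"ax":0,"ay":0,"az":-0.09,"claw":0.0},
])

```text
time_s: 11.78
ee_pos: [0.4851, -0.1934, 0.1254]
orientation: [-180.0, 0.3, 179.4]
contact_force: [0.5, 2.4, 7.4]
width: 0.0134
grip_force: 59.4
```

Call:
carry_out([
  {"tx":0,"ty":0,"tz":-15,"ax":0,"ay":0,"az":0,"claw":0},
  {"tx":0,"ty":0,"tz":-45,"ax":0,"ay":0,"az":0,"claw":0},
  {"tx":0,"ty":0,"tz":-80,"ax":0,"ay":0,"az":0,"claw":0},
  {"tx":0,"ty":0,"tz":-115,"ax":0,"ay":0,"az":0,"claw":0},
  {"tx":0,"ty":0,"tz":-150,"ax":0,"ay":0,"az":0,"claw":0},
  {"tx":0,"ty":10,"tz":-180,"ax":0,"ay":0,"az":0,"claw":0},
  {"tx":-5,"ty":40,"tz":-180,"ax":0,"ay":0,"az":0.2,"claw":0},
  {"tx":-10,"ty":75,"tz":-180,"ax":0,"ay":0,"az":0.4,"claw":0},
  {"tx":-15,"ty":110,"tz":-180,"ax":0,"ay":0,"az":0.6,"claw":0},
  {"tx":-20,"ty":145,"tz":-180,"ax":0,"ay":0,"az":0.8,"claw":0},
  {"tx":-25,"ty":180,"tz":-180,"ax":0,"ay":0,"az":1.0,"claw":0},
  {"tx":-30,"ty":215,"tz":-180,"ax":0,"ay":0,"az":1.16,"claw":0},
])

```text
time_s: 12.78
ee_pos: [0.5154, 0.0229, 0.3036]
orientation: [-180.0, 0.0, 173.5]
contact_force: [0.2, -0.3, -3.7]
width: 0.0133
grip_force: 59.1
```

Call:
carry_out([
  {"tx":0,"ty":35,"tz":0,"ax":0,"ay":0,"az":0,"claw":0},
  {"tx":0,"ty":70,"tz":0,"ax":0,"ay":0,"az":0,"claw":0},
  {"tx":1,"ty":105,"tz":0,"ax":0,"ay":0,"az":0,"claw":0},
  {"tx":2,"ty":140,"tz":0,"ax":0,"ay":0,"az":0,"claw":0},
  {"tx":3,"ty":175,"tz":0,"ax":0,"ay":0,"az":0,"claw":0},
  {"tx":4,"ty":210,"tz":0,"ax":0,"ay":0,"az":0,"claw":0},
  {"tx":4,"ty":235,"tz":0,"ax":0,"ay":0,"az":0,"claw":0},
  {"tx":4,"ty":248,"tz":0,"ax":0,"ay":0,"az":0,"claw":0},
  {"tx":4,"ty":248,"tz":0,"ax":0,"ay":0,"az":0,"claw":0},
  {"tx":4,"ty":248,"tz":0,"ax":0,"ay":0,"az":0,"claw":0},
  {"tx":4,"ty":248,"tz":0,"ax":0,"ay":0,"az":0,"claw":0},
])

```text
time_s: 13.7
ee_pos: [0.5393, 0.2672, 0.3031]
orientation: [-179.9, -0.0, 173.5]
contact_force: [0.5, 0.5, -3.0]
width: 0.0132
grip_force: 59.4
```

```bash
python3 - <<'E'
from h import *
for i in range(3): vision.camera('wrist')
st,im=shot('w8'); print(st['width'],st['grip_force'],st['contact_force'].round(1)); delta((.5405,.2689,.2),173.5)
for c,a,b in (('green',140,245),('red',300,380)): strip(st,im,c,a,b,80,245)
E
```

```text
0.013242299070645003 59.35276687145233 [ 0.   0.2 -4. ]
pos [0.5395 0.2671 0.3033] ori [-1.8000e+02  2.0000e-02  1.7347e+02] shift [ -0.7   1.9 103.3] rot [-0.001  0.003 -0.007]
green [194.4 164.8] [118.6  25.8] [0.5273 0.1486] [np.float64(0.0351), np.float64(0.1688)] ang 173.82
red [322. 164.] [ 25.7 118.8] [0.547  0.3277] [np.float64(0.169), np.float64(0.0344)] ang 173.34
```

Call:
carry_out([
  {"tx":-0.7,"ty":1.9,"tz":20,"ax":0,"ay":0,"az":0,"claw":0},
  {"tx":-0.7,"ty":1.9,"tz":50,"ax":0,"ay":0,"az":0,"claw":0},
  {"tx":-0.7,"ty":1.9,"tz":80,"ax":0,"ay":0,"az":0,"claw":0},
  {"tx":-0.7,"ty":1.9,"tz":95,"ax":0,"ay":0,"az":0,"claw":0},
  {"tx":-0.7,"ty":1.9,"tz":95,"ax":0,"ay":0,"az":0,"claw":0},
  {"tx":-0.7,"ty":1.9,"tz":95,"ax":0,"ay":0,"az":0,"claw":0},
  {"tx":-0.7,"ty":1.9,"tz":110,"ax":0,"ay":0,"az":0,"claw":0},
  {"tx":-0.7,"ty":1.9,"tz":125,"ax":0,"ay":0,"az":0,"claw":0},
  {"tx":-0.7,"ty":1.9,"tz":140,"ax":0,"ay":0,"az":0,"claw":0},
  {"tx":-0.7,"ty":1.9,"tz":155,"ax":0,"ay":0,"az":0,"claw":0},
  {"tx":-0.7,"ty":1.9,"tz":165,"ax":0,"ay":0,"az":0,"claw":0},
  {"tx":-0.7,"ty":1.9,"tz":165,"ax":0,"ay":0,"az":0,"claw":0},
])

```text
time_s: 14.9
ee_pos: [0.5401, 0.2697, 0.1374]
orientation: [-180.0, -0.0, 173.5]
contact_force: [-0.5, -0.2, -4.6]
width: 0.0131
grip_force: 59.2
```

Call:
carry_out([
  {"tx":0,"ty":0,"tz":8,"ax":0,"ay":0,"az":0,"claw":0},
  {"tx":0,"ty":0,"tz":14,"ax":0,"ay":0,"az":0,"claw":0},
  {"tx":0,"ty":0,"tz":18,"ax":0,"ay":0,"az":0,"claw":0},
  {"tx":0,"ty":0,"tz":19.5,"ax":0,"ay":0,"az":0,"claw":0},
  {"tx":0,"ty":0,"tz":20.5,"ax":0,"ay":0,"az":0,"claw":0},
  {"tx":0,"ty":0,"tz":20.5,"ax":0,"ay":0,"az":0,"claw":0},
  {"tx":0,"ty":0,"tz":20.5,"ax":0,"ay":0,"az":0,"claw":0},
])

```text
time_s: 15.48
ee_pos: [0.5405, 0.2705, 0.1195]
orientation: [179.9, 0.1, 173.6]
contact_force: [-4.8, -0.9, 7.2]
width: 0.0127
grip_force: 61.1
```

Contact at the expected height. I'll release and rise.

Call:
carry_out([
  {"tx":0,"ty":0,"tz":0,"ax":0,"ay":0,"az":0,"claw":0.2},
  {"tx":0,"ty":0,"tz":0,"ax":0,"ay":0,"az":0,"claw":0.4},
  {"tx":0,"ty":0,"tz":0,"ax":0,"ay":0,"az":0,"claw":0.45},
  {"tx":0,"ty":0,"tz":0,"ax":0,"ay":0,"az":0,"claw":0.45},
  {"tx":0,"ty":0,"tz":-20,"ax":0,"ay":0,"az":0,"claw":0.45},
  {"tx":0,"ty":0,"tz":-60,"ax":0,"ay":0,"az":0,"claw":0.45},
  {"tx":0,"ty":0,"tz":-100,"ax":0,"ay":0,"az":0,"claw":0.45},
  {"tx":0,"ty":0,"tz":-140,"ax":0,"ay":0,"az":0,"claw":0.45},
  {"tx":0,"ty":0,"tz":-180,"ax":0,"ay":0,"az":0,"claw":0.45},
  {"tx":0,"ty":0,"tz":-180,"ax":0,"ay":0,"az":0,"claw":0.45},
  {"tx":0,"ty":0,"tz":-180,"ax":0,"ay":0,"az":0,"claw":0.45},
])

```text
time_s: 16.4
ee_pos: [0.542, 0.2708, 0.3007]
orientation: [179.8, 0.3, 173.6]
contact_force: [0.5, 0.3, -1.1]
width: 0.0385
grip_force: 0.0
```

```bash
python3 - <<'E'
from h import *
for i in range(2): vision.camera('wrist')
hover('w9','blue',240,330,250)
boards(*load('w9'),dict(yellow=(180,260)),None,.149,(20,240))
delta((.481,-.2515,.205),178.6)
E
```

```text
rows 82 249 pos [0.5395 0.2696 0.2956] ori [-1.7990e+02 -1.5000e-01  1.7355e+02] claw 0.0386
102 274 287 tool x 85.9  y L -4.5 R 7.6 mid 1.6
122 259 295 tool x 69.0  y L -17.9 R 14.9 mid -1.5
142 259 295 tool x 51.5  y L -18.2 R 15.1 mid -1.5
162 260 295 tool x 33.3  y L -17.6 R 15.4 mid -1.1
182 260 295 tool x 14.5  y L -18.0 R 15.7 mid -1.1
202 261 294 tool x -5.1  y L -17.4 R 15.1 mid -1.1
222 261 294 tool x -25.5  y L -17.8 R 15.5 mid -1.1
ends tool x [103.1 -60.5] [[0.4368, 0.2826], [0.5993, 0.2635]]
yellow L line yaw 173.47 x 0.4989 y 0.2062 | yellow R line yaw 173.88 x 0.5033 y 0.2440 | ends [[0.4288, 0.2225], [0.585, 0.2096]] 82 239
pos [0.5396 0.2697 0.2958] ori [-1.7991e+02 -1.4000e-01  1.7355e+02] shift [-5.000e-01 -5.243e+02  9.160e+01] rot [-0.017 -0.029 -1.009]
```

Call:
carry_out([
  {"tx":0,"ty":-524,"tz":0,"ax":0,"ay":0,"az":-1,"claw":0.5},
  {"tx":0,"ty":-524,"tz":0,"ax":0,"ay":0,"az":-1,"claw":0.5},
  {"tx":0,"ty":-524,"tz":0,"ax":0,"ay":0,"az":-1,"claw":0.5},
  {"tx":0,"ty":-524,"tz":0,"ax":0,"ay":0,"az":-1,"claw":0.5},
  {"tx":0,"ty":-524,"tz":0,"ax":0,"ay":0,"az":-1,"claw":0.5},
  {"tx":0,"ty":-524,"tz":0,"ax":0,"ay":0,"az":-1,"claw":0.5},
  {"tx":0,"ty":-524,"tz":0,"ax":0,"ay":0,"az":-1,"claw":0.5},
  {"tx":0,"ty":-524,"tz":0,"ax":0,"ay":0,"az":-1,"claw":0.5},
  {"tx":0,"ty":-524,"tz":0,"ax":0,"ay":0,"az":-1,"claw":0.5},
  {"tx":0,"ty":-524,"tz":0,"ax":0,"ay":0,"az":-1,"claw":0.5},
  {"tx":0,"ty":-524,"tz":30,"ax":0,"ay":0,"az":-1,"claw":0.5},
  {"tx":0,"ty":-524,"tz":60,"ax":0,"ay":0,"az":-1,"claw":0.5},
])

```text
time_s: 17.7
ee_pos: [0.4859, -0.2206, 0.2634]
orientation: [-179.9, 0.2, 178.5]
contact_force: [1.5, 0.2, 0.3]
width: 0.0426
grip_force: 0.0
```

```bash
python3 - <<'E'
from h import *
for i in range(3): vision.camera('wrist')
hover('w10','red')
delta((.481,-.2515,.205),178.6)
E
```

```text
rows 74 299 pos [ 0.4853 -0.2167  0.2618] ori [ 1.7997e+02 -2.0000e-02  1.7859e+02] claw 0.0424
94 240 253 tool x 91.5  y L -29.8 R -19.1 mid -24.5
114 240 254 tool x 76.8  y L -30.3 R -18.7 mid -24.5
134 240 254 tool x 61.6  y L -30.8 R -19.0 mid -24.9
154 240 255 tool x 45.8  y L -31.4 R -18.6 mid -25.0
174 240 255 tool x 29.5  y L -32.0 R -18.9 mid -25.5
194 240 256 tool x 12.5  y L -32.7 R -18.5 mid -25.6
214 240 257 tool x -5.2  y L -33.4 R -18.0 mid -25.7
234 240 257 tool x -23.7  y L -34.2 R -18.5 mid -26.3
254 240 255 tool x -43.1  y L -35.0 R -20.7 mid -27.8
274 240 253 tool x -63.5  y L -35.9 R -23.0 mid -29.4
ends tool x [106.9 -98.9] [[0.3777, -0.2439], [0.5833, -0.2539]]
pos [ 0.4857 -0.2165  0.2622] ori [1.7999e+02 3.0000e-02 1.7863e+02] shift [  3.9 -35.1  57.2] rot [0.002 0.005 0.006]
```

Call:
carry_out([
  {"tx":4,"ty":-35,"tz":0,"ax":0,"ay":0,"az":0,"claw":0.5},
  {"tx":4,"ty":-35,"tz":20,"ax":0,"ay":0,"az":0,"claw":0.5},
  {"tx":4,"ty":-35,"tz":57,"ax":0,"ay":0,"az":0,"claw":0.5},
  {"tx":4,"ty":-35,"tz":57,"ax":0,"ay":0,"az":0,"claw":0.5},
  {"tx":4,"ty":-35,"tz":57,"ax":0,"ay":0,"az":0,"claw":0.5},
  {"tx":4,"ty":-35,"tz":57,"ax":0,"ay":0,"az":0,"claw":0.5},
])

```text
time_s: 18.55
ee_pos: [0.4813, -0.2517, 0.2065]
orientation: [-180.0, 0.1, 178.6]
contact_force: [-0.1, 0.5, -0.5]
width: 0.0428
grip_force: 0.0
```

```bash
python3 - <<'E'
from h import *
hover('w11','red')
E
```

```text
rows 69 340 pos [ 0.4819 -0.2524  0.207 ] ori [-179.91    0.18  178.61] claw 0.043
89 268 290 tool x 92.4  y L -6.7 R 6.8 mid 0.1
109 268 290 tool x 81.0  y L -6.8 R 7.0 mid 0.1
129 268 290 tool x 69.3  y L -6.9 R 7.1 mid 0.1
149 269 289 tool x 57.1  y L -6.4 R 6.6 mid 0.1
169 269 289 tool x 44.6  y L -6.6 R 6.7 mid 0.1
189 269 289 tool x 31.5  y L -6.7 R 6.9 mid 0.1
209 270 288 tool x 17.8  y L -6.2 R 6.4 mid 0.1
229 270 288 tool x 3.5  y L -6.3 R 6.5 mid 0.1
249 270 288 tool x -11.4  y L -6.4 R 6.7 mid 0.1
269 271 288 tool x -27.1  y L -5.9 R 6.9 mid 0.5
289 271 288 tool x -43.7  y L -6.0 R 7.1 mid 0.5
309 271 288 tool x -61.2  y L -6.2 R 7.3 mid 0.5
329 272 287 tool x -79.8  y L -5.6 R 6.7 mid 0.6
ends tool x [ 104.7 -101.3] [[0.3775, -0.2502], [0.5834, -0.2543]]
```

Aligned within 0.5 mm; about 1.5 mm off in x. I'll go down and grip.

Call:
carry_out([
  {"tx":1.5,"ty":0,"tz":20,"ax":0,"ay":0,"az":0,"claw":0.5},
  {"tx":1.5,"ty":0,"tz":50,"ax":0,"ay":0,"az":0,"claw":0.5},
  {"tx":1.5,"ty":0,"tz":83,"ax":0,"ay":0,"az":0,"claw":0.5},
  {"tx":1.5,"ty":0,"tz":83,"ax":0,"ay":0,"az":0,"claw":0.5},
  {"tx":1.5,"ty":0,"tz":83,"ax":0,"ay":0,"az":0,"claw":0.5},
  {"tx":1.5,"ty":0,"tz":83,"ax":0,"ay":0,"az":0,"claw":0.0},
  {"tx":1.5,"ty":0,"tz":83,"ax":0,"ay":0,"az":0,"claw":0.0},
  {"tx":1.5,"ty":0,"tz":83,"ax":0,"ay":0,"az":0,"claw":0.0},
  {"tx":1.5,"ty":0,"tz":83,"ax":0,"ay":0,"az":0,"claw":0.0},
  {"tx":1.5,"ty":0,"tz":83,"ax":0,"ay":0,"az":0,"claw":0.0},
  {"tx":1.5,"ty":0,"tz":83,"ax":0,"ay":0,"az":0,"claw":0.0},
])

```text
time_s: 19.67
ee_pos: [0.4806, -0.2528, 0.1243]
orientation: [-179.9, 0.2, 178.6]
contact_force: [-0.5, 1.3, 6.8]
width: 0.0131
grip_force: 59.4
```

Call:
carry_out([
  {"tx":0,"ty":0,"tz":-15,"ax":0,"ay":0,"az":0,"claw":0},
  {"tx":0,"ty":0,"tz":-45,"ax":0,"ay":0,"az":0,"claw":0},
  {"tx":0,"ty":0,"tz":-80,"ax":0,"ay":0,"az":0,"claw":0},
  {"tx":0,"ty":0,"tz":-115,"ax":0,"ay":0,"az":0,"claw":0},
  {"tx":0,"ty":0,"tz":-150,"ax":0,"ay":0,"az":0,"claw":0},
  {"tx":0,"ty":10,"tz":-180,"ax":0,"ay":0,"az":0,"claw":0},
  {"tx":-5,"ty":40,"tz":-180,"ax":0,"ay":0,"az":0.2,"claw":0},
  {"tx":-10,"ty":75,"tz":-180,"ax":0,"ay":0,"az":0.4,"claw":0},
  {"tx":-15,"ty":110,"tz":-180,"ax":0,"ay":0,"az":0.6,"claw":0},
  {"tx":-20,"ty":145,"tz":-180,"ax":0,"ay":0,"az":0.8,"claw":0},
  {"tx":-25,"ty":180,"tz":-180,"ax":0,"ay":0,"az":0.95,"claw":0},
  {"tx":-30,"ty":215,"tz":-180,"ax":0,"ay":0,"az":1.02,"claw":0},
])

```text
time_s: 20.67
ee_pos: [0.5142, -0.0365, 0.3026]
orientation: [-180.0, 0.1, 173.4]
contact_force: [0.1, 0.8, -3.4]
width: 0.0131
grip_force: 59.1
```

Call:
carry_out([
  {"tx":1,"ty":35,"tz":0,"ax":0,"ay":0,"az":0,"claw":0},
  {"tx":2,"ty":70,"tz":0,"ax":0,"ay":0,"az":0,"claw":0},
  {"tx":3,"ty":105,"tz":0,"ax":0,"ay":0,"az":0,"claw":0},
  {"tx":4,"ty":140,"tz":0,"ax":0,"ay":0,"az":0,"claw":0},
  {"tx":5,"ty":175,"tz":0,"ax":0,"ay":0,"az":0,"claw":0},
  {"tx":6,"ty":210,"tz":0,"ax":0,"ay":0,"az":0,"claw":0},
  {"tx":7,"ty":245,"tz":0,"ax":0,"ay":0,"az":0,"claw":0},
  {"tx":8,"ty":280,"tz":0,"ax":0,"ay":0,"az":0,"claw":0},
  {"tx":9,"ty":315,"tz":0,"ax":0,"ay":0,"az":0,"claw":0},
  {"tx":10,"ty":345,"tz":0,"ax":0,"ay":0,"az":0,"claw":0},
  {"tx":10.5,"ty":365,"tz":0,"ax":0,"ay":0,"az":0,"claw":0},
  {"tx":10.5,"ty":368,"tz":0,"ax":0,"ay":0,"az":0,"claw":0},
])

```text
time_s: 21.67
ee_pos: [0.5455, 0.3326, 0.3015]
orientation: [179.9, -0.0, 173.7]
contact_force: [-0.6, -0.4, -2.7]
width: 0.0132
grip_force: 59.4
```

```bash
python3 - <<'E'
from h import *
for i in range(5): vision.camera('wrist')
st,im=shot('w12'); print(st['width'],st['grip_force'],st['contact_force'].round(1)); delta((.547,.3284,.2),173.5)
strip(st,im,'green',90,205,80,245)
E
```

```text
0.013379448968342676 59.37155306339264 [ 0.8 -0.5 -3.2]
pos [0.5459 0.3275 0.3022] ori [-1.7999e+02  2.0000e-02  1.7338e+02] shift [ -1.    1.  102.2] rot [-0.003  0.003 -0.024]
green [144.5 165. ] [116.1  10.6] [0.5245 0.1383] [np.float64(0.0148), np.float64(0.1652)] ang 174.15
```

Call:
carry_out([
  {"tx":-1,"ty":1,"tz":20,"ax":0,"ay":0,"az":0,"claw":0},
  {"tx":-1,"ty":1,"tz":50,"ax":0,"ay":0,"az":0,"claw":0},
  {"tx":-1,"ty":1,"tz":80,"ax":0,"ay":0,"az":0,"claw":0},
  {"tx":-1,"ty":1,"tz":95,"ax":0,"ay":0,"az":0,"claw":0},
  {"tx":-1,"ty":1,"tz":95,"ax":0,"ay":0,"az":0,"claw":0},
  {"tx":-1,"ty":1,"tz":95,"ax":0,"ay":0,"az":0,"claw":0},
  {"tx":-1,"ty":1,"tz":110,"ax":0,"ay":0,"az":0,"claw":0},
  {"tx":-1,"ty":1,"tz":125,"ax":0,"ay":0,"az":0,"claw":0},
  {"tx":-1,"ty":1,"tz":140,"ax":0,"ay":0,"az":0,"claw":0},
  {"tx":-1,"ty":1,"tz":155,"ax":0,"ay":0,"az":0,"claw":0},
  {"tx":-1,"ty":1,"tz":164,"ax":0,"ay":0,"az":0,"claw":0},
  {"tx":-1,"ty":1,"tz":164,"ax":0,"ay":0,"az":0,"claw":0},
])

```text
time_s: 22.97
ee_pos: [0.5468, 0.3291, 0.1374]
orientation: [-180.0, -0.0, 173.4]
contact_force: [0.3, 0.1, -3.7]
width: 0.0132
grip_force: 59.3
```

Call:
carry_out([
  {"tx":0,"ty":0,"tz":8,"ax":0,"ay":0,"az":0,"claw":0},
  {"tx":0,"ty":0,"tz":14,"ax":0,"ay":0,"az":0,"claw":0},
  {"tx":0,"ty":0,"tz":18,"ax":0,"ay":0,"az":0,"claw":0},
  {"tx":0,"ty":0,"tz":19.5,"ax":0,"ay":0,"az":0,"claw":0},
  {"tx":0,"ty":0,"tz":20.5,"ax":0,"ay":0,"az":0,"claw":0},
  {"tx":0,"ty":0,"tz":20.5,"ax":0,"ay":0,"az":0,"claw":0},
  {"tx":0,"ty":0,"tz":20.5,"ax":0,"ay":0,"az":0,"claw":0},
])

```text
time_s: 23.55
ee_pos: [0.5468, 0.3299, 0.1184]
orientation: [180.0, 0.0, 173.5]
contact_force: [-4.4, -1.2, 5.3]
width: 0.0128
grip_force: 60.5
```

Call:
carry_out([
  {"tx":0,"ty":0,"tz":0,"ax":0,"ay":0,"az":0,"claw":0.2},
  {"tx":0,"ty":0,"tz":0,"ax":0,"ay":0,"az":0,"claw":0.4},
  {"tx":0,"ty":0,"tz":0,"ax":0,"ay":0,"az":0,"claw":0.45},
  {"tx":0,"ty":0,"tz":0,"ax":0,"ay":0,"az":0,"claw":0.45},
  {"tx":0,"ty":0,"tz":-20,"ax":0,"ay":0,"az":0,"claw":0.45},
  {"tx":0,"ty":0,"tz":-60,"ax":0,"ay":0,"az":0,"claw":0.45},
  {"tx":0,"ty":0,"tz":-100,"ax":0,"ay":0,"az":0,"claw":0.45},
  {"tx":0,"ty":0,"tz":-140,"ax":0,"ay":0,"az":0,"claw":0.45},
  {"tx":0,"ty":0,"tz":-180,"ax":0,"ay":0,"az":0,"claw":0.45},
  {"tx":0,"ty":0,"tz":-180,"ax":0,"ay":0,"az":0,"claw":0.45},
  {"tx":0,"ty":0,"tz":-180,"ax":0,"ay":0,"az":0,"claw":0.45},
])

```text
time_s: 24.47
ee_pos: [0.5486, 0.3305, 0.3007]
orientation: [179.8, 0.3, 173.4]
contact_force: [-0.8, -0.5, -0.6]
width: 0.0385
grip_force: 0.0
```

```bash
python3 - <<'E'
from h import *
for i in range(2): vision.camera('wrist')
hover('w13','red',260,296,250)
delta((.4685,-.3115,.205),179.2)
E
```

```text
rows 84 249 pos [0.5462 0.3292 0.2953] ori [-1.7989e+02 -1.5000e-01  1.7345e+02] claw 0.0384
104 273 286 tool x 84.2  y L -5.4 R 6.8 mid 0.7
124 260 295 tool x 67.3  y L -17.0 R 14.9 mid -1.1
144 260 295 tool x 49.7  y L -17.3 R 15.1 mid -1.1
164 260 295 tool x 31.5  y L -17.6 R 15.4 mid -1.1
184 260 295 tool x 12.6  y L -18.0 R 15.7 mid -1.1
204 261 294 tool x -7.0  y L -17.4 R 15.1 mid -1.1
224 262 294 tool x -27.5  y L -16.8 R 15.5 mid -0.7
ends tool x [101.4 -60.3] [[0.4451, 0.3412], [0.6058, 0.3229]]
pos [0.5462 0.3292 0.2954] ori [-1.7989e+02 -1.4000e-01  1.7345e+02] shift [   4.  -645.2   91.7] rot [-0.02  -0.029 -1.149]
```

Red is standing in place, centred within ~1 mm. Now the green board.

Call:
carry_out([
  {"tx":4,"ty":-645,"tz":0,"ax":0,"ay":0,"az":-1.15,"claw":0.5},
  {"tx":4,"ty":-645,"tz":0,"ax":0,"ay":0,"az":-1.15,"claw":0.5},
  {"tx":4,"ty":-645,"tz":0,"ax":0,"ay":0,"az":-1.15,"claw":0.5},
  {"tx":4,"ty":-645,"tz":0,"ax":0,"ay":0,"az":-1.15,"claw":0.5},
  {"tx":4,"ty":-645,"tz":0,"ax":0,"ay":0,"az":-1.15,"claw":0.5},
  {"tx":4,"ty":-645,"tz":0,"ax":0,"ay":0,"az":-1.15,"claw":0.5},
  {"tx":4,"ty":-645,"tz":0,"ax":0,"ay":0,"az":-1.15,"claw":0.5},
  {"tx":4,"ty":-645,"tz":0,"ax":0,"ay":0,"az":-1.15,"claw":0.5},
  {"tx":4,"ty":-645,"tz":0,"ax":0,"ay":0,"az":-1.15,"claw":0.5},
  {"tx":4,"ty":-645,"tz":0,"ax":0,"ay":0,"az":-1.15,"claw":0.5},
  {"tx":4,"ty":-645,"tz":0,"ax":0,"ay":0,"az":-1.15,"claw":0.5},
  {"tx":4,"ty":-645,"tz":0,"ax":0,"ay":0,"az":-1.15,"claw":0.5},
])

```text
time_s: 25.77
ee_pos: [0.4858, -0.1685, 0.2966]
orientation: [180.0, -0.1, 179.2]
contact_force: [1.1, -0.6, -0.2]
width: 0.0426
grip_force: 0.0
```

```bash
python3 - <<'E'
from h import *
for i in range(5): vision.camera('wrist')
shot('w14'); delta((.4685,-.3115,.205),179.2)
E
```

```text
pos [ 0.4867 -0.1659  0.2967] ori [ 1.7995e+02 -6.0000e-02  1.7923e+02] shift [  16.1 -145.9   91.6] rot [ 0.009 -0.011  0.007]
```

Call:
carry_out([
  {"tx":16,"ty":-146,"tz":0,"ax":0,"ay":0,"az":0,"claw":0.5},
  {"tx":16,"ty":-146,"tz":0,"ax":0,"ay":0,"az":0,"claw":0.5},
  {"tx":16,"ty":-146,"tz":0,"ax":0,"ay":0,"az":0,"claw":0.5},
  {"tx":16,"ty":-146,"tz":20,"ax":0,"ay":0,"az":0,"claw":0.5},
  {"tx":16,"ty":-146,"tz":55,"ax":0,"ay":0,"az":0,"claw":0.5},
  {"tx":16,"ty":-146,"tz":91,"ax":0,"ay":0,"az":0,"claw":0.5},
  {"tx":16,"ty":-146,"tz":91,"ax":0,"ay":0,"az":0,"claw":0.5},
  {"tx":16,"ty":-146,"tz":91,"ax":0,"ay":0,"az":0,"claw":0.5},
  {"tx":16,"ty":-146,"tz":91,"ax":0,"ay":0,"az":0,"claw":0.5},
])

```text
time_s: 26.82
ee_pos: [0.4701, -0.3117, 0.208]
orientation: [-180.0, 0.1, 179.3]
contact_force: [0.1, -0.2, 0.1]
width: 0.0427
grip_force: 0.0
```

```bash
python3 - <<'E'
from h import *
hover('w15','green')
E
```

```text
rows 67 337 pos [ 0.4706 -0.3127  0.2089] ori [-179.87    0.2   179.28] claw 0.0429
87 267 289 tool x 93.6  y L -7.3 R 6.3 mid -0.5
107 268 289 tool x 82.2  y L -6.9 R 6.4 mid -0.2
127 268 288 tool x 70.4  y L -7.0 R 5.9 mid -0.5
147 268 288 tool x 58.1  y L -7.1 R 6.0 mid -0.5
167 268 288 tool x 45.5  y L -7.2 R 6.2 mid -0.5
187 269 288 tool x 32.3  y L -6.7 R 6.3 mid -0.2
207 269 287 tool x 18.6  y L -6.9 R 5.8 mid -0.5
227 269 288 tool x 4.2  y L -7.0 R 6.6 mid -0.2
247 269 287 tool x -10.8  y L -7.2 R 6.1 mid -0.6
267 270 287 tool x -26.6  y L -6.6 R 6.2 mid -0.2
287 270 286 tool x -43.3  y L -6.8 R 5.7 mid -0.6
307 271 286 tool x -60.9  y L -6.2 R 5.8 mid -0.2
ends tool x [106.  -99.9] [[0.3648, -0.3121], [0.5707, -0.3143]]
```

Call:
carry_out([
  {"tx":3,"ty":-0.4,"tz":20,"ax":0,"ay":0,"az":0,"claw":0.5},
  {"tx":3,"ty":-0.4,"tz":50,"ax":0,"ay":0,"az":0,"claw":0.5},
  {"tx":3,"ty":-0.4,"tz":85,"ax":0,"ay":0,"az":0,"claw":0.5},
  {"tx":3,"ty":-0.4,"tz":85,"ax":0,"ay":0,"az":0,"claw":0.5},
  {"tx":3,"ty":-0.4,"tz":85,"ax":0,"ay":0,"az":0,"claw":0.5},
  {"tx":3,"ty":-0.4,"tz":85,"ax":0,"ay":0,"az":0,"claw":0.0},
  {"tx":3,"ty":-0.4,"tz":85,"ax":0,"ay":0,"az":0,"claw":0.0},
  {"tx":3,"ty":-0.4,"tz":85,"ax":0,"ay":0,"az":0,"claw":0.0},
  {"tx":3,"ty":-0.4,"tz":85,"ax":0,"ay":0,"az":0,"claw":0.0},
  {"tx":3,"ty":-0.4,"tz":85,"ax":0,"ay":0,"az":0,"claw":0.0},
  {"tx":3,"ty":-0.4,"tz":85,"ax":0,"ay":0,"az":0,"claw":0.0},
])

```text
time_s: 27.93
ee_pos: [0.4675, -0.3136, 0.124]
orientation: [-179.9, 0.2, 179.2]
contact_force: [0.2, 2.2, 6.6]
width: 0.0131
grip_force: 59.4
```

Call:
carry_out([
  {"tx":0,"ty":0,"tz":-15,"ax":0,"ay":0,"az":0,"claw":0},
  {"tx":0,"ty":0,"tz":-45,"ax":0,"ay":0,"az":0,"claw":0},
  {"tx":0,"ty":0,"tz":-80,"ax":0,"ay":0,"az":0,"claw":0},
  {"tx":0,"ty":0,"tz":-115,"ax":0,"ay":0,"az":0,"claw":0},
  {"tx":0,"ty":0,"tz":-150,"ax":0,"ay":0,"az":0,"claw":0},
  {"tx":0,"ty":10,"tz":-180,"ax":0,"ay":0,"az":0,"claw":0},
  {"tx":-5,"ty":40,"tz":-180,"ax":0,"ay":0,"az":0.2,"claw":0},
  {"tx":-10,"ty":75,"tz":-180,"ax":0,"ay":0,"az":0.4,"claw":0},
  {"tx":-15,"ty":110,"tz":-180,"ax":0,"ay":0,"az":0.6,"claw":0},
  {"tx":-20,"ty":145,"tz":-180,"ax":0,"ay":0,"az":0.8,"claw":0},
  {"tx":-25,"ty":180,"tz":-180,"ax":0,"ay":0,"az":1.0,"claw":0},
  {"tx":-30,"ty":215,"tz":-180,"ax":0,"ay":0,"az":1.14,"claw":0},
])

```text
time_s: 28.93
ee_pos: [0.4988, -0.0968, 0.3023]
orientation: [-180.0, 0.1, 173.4]
contact_force: [0.1, 0.1, -3.1]
width: 0.0133
grip_force: 59.2
```

Call:
carry_out([
  {"tx":0,"ty":35,"tz":0,"ax":0,"ay":0,"az":0,"claw":0},
  {"tx":0,"ty":70,"tz":0,"ax":0,"ay":0,"az":0,"claw":0},
  {"tx":1,"ty":105,"tz":0,"ax":0,"ay":0,"az":0,"claw":0},
  {"tx":1,"ty":140,"tz":0,"ax":0,"ay":0,"az":0,"claw":0},
  {"tx":2,"ty":175,"tz":0,"ax":0,"ay":0,"az":0,"claw":0},
  {"tx":2,"ty":210,"tz":0,"ax":0,"ay":0,"az":0,"claw":0},
  {"tx":2,"ty":238,"tz":0,"ax":0,"ay":0,"az":0,"claw":0},
  {"tx":2,"ty":250,"tz":0,"ax":0,"ay":0,"az":0,"claw":0},
  {"tx":2,"ty":250,"tz":0,"ax":0,"ay":0,"az":0,"claw":0},
  {"tx":2,"ty":250,"tz":0,"ax":0,"ay":0,"az":0,"claw":0},
  {"tx":2,"ty":250,"tz":0,"ax":0,"ay":0,"az":0,"claw":0},
])

```text
time_s: 29.85
ee_pos: [0.525, 0.1494, 0.3016]
orientation: [-180.0, 0.0, 173.5]
contact_force: [-0.8, -0.6, -3.4]
width: 0.013
grip_force: 59.3
```

```bash
python3 - <<'E'
from h import *
for i in range(5): vision.camera('wrist')
st,im=shot('w16'); print(st['width'],st['grip_force'],st['contact_force'].round(1)); delta((.5268,.1495,.138),173.5)
E
```

```text
0.01351140540627251 59.28859770298004 [-0.  -0.5 -2.8]
pos [0.5251 0.1495 0.3014] ori [-1.8000e+02  1.0000e-02  1.7343e+02] shift [ -1.6   0.2 163.4] rot [-0.     0.001 -0.015]
```

Call:
carry_out([
  {"tx":-1.6,"ty":0.2,"tz":20,"ax":0,"ay":0,"az":0,"claw":0},
  {"tx":-1.6,"ty":0.2,"tz":50,"ax":0,"ay":0,"az":0,"claw":0},
  {"tx":-1.6,"ty":0.2,"tz":80,"ax":0,"ay":0,"az":0,"claw":0},
  {"tx":-1.6,"ty":0.2,"tz":95,"ax":0,"ay":0,"az":0,"claw":0},
  {"tx":-1.6,"ty":0.2,"tz":95,"ax":0,"ay":0,"az":0,"claw":0},
  {"tx":-1.6,"ty":0.2,"tz":95,"ax":0,"ay":0,"az":0,"claw":0},
  {"tx":-1.6,"ty":0.2,"tz":110,"ax":0,"ay":0,"az":0,"claw":0},
  {"tx":-1.6,"ty":0.2,"tz":125,"ax":0,"ay":0,"az":0,"claw":0},
  {"tx":-1.6,"ty":0.2,"tz":140,"ax":0,"ay":0,"az":0,"claw":0},
  {"tx":-1.6,"ty":0.2,"tz":155,"ax":0,"ay":0,"az":0,"claw":0},
  {"tx":-1.6,"ty":0.2,"tz":163,"ax":0,"ay":0,"az":0,"claw":0},
  {"tx":-1.6,"ty":0.2,"tz":163,"ax":0,"ay":0,"az":0,"claw":0},
])

```text
time_s: 31.15
ee_pos: [0.5266, 0.1502, 0.1381]
orientation: [-180.0, -0.0, 173.5]
contact_force: [-0.2, 0.2, -2.8]
width: 0.0133
grip_force: 59.2
```

Call:
carry_out([
  {"tx":0,"ty":0,"tz":8,"ax":0,"ay":0,"az":0,"claw":0},
  {"tx":0,"ty":0,"tz":14,"ax":0,"ay":0,"az":0,"claw":0},
  {"tx":0,"ty":0,"tz":18,"ax":0,"ay":0,"az":0,"claw":0},
  {"tx":0,"ty":0,"tz":20,"ax":0,"ay":0,"az":0,"claw":0},
  {"tx":0,"ty":0,"tz":21,"ax":0,"ay":0,"az":0,"claw":0},
  {"tx":0,"ty":0,"tz":21,"ax":0,"ay":0,"az":0,"claw":0},
  {"tx":0,"ty":0,"tz":21,"ax":0,"ay":0,"az":0,"claw":0},
])

```text
time_s: 31.73
ee_pos: [0.5265, 0.1505, 0.1181]
orientation: [180.0, 0.0, 173.5]
contact_force: [-4.9, 1.3, 5.7]
width: 0.0131
grip_force: 60.4
```

The floor is felt again. I'll release, rise and back up for a final look.

Call:
carry_out([
  {"tx":0,"ty":0,"tz":0,"ax":0,"ay":0,"az":0,"claw":0.2},
  {"tx":0,"ty":0,"tz":0,"ax":0,"ay":0,"az":0,"claw":0.4},
  {"tx":0,"ty":0,"tz":0,"ax":0,"ay":0,"az":0,"claw":0.45},
  {"tx":0,"ty":0,"tz":0,"ax":0,"ay":0,"az":0,"claw":0.45},
  {"tx":0,"ty":0,"tz":-20,"ax":0,"ay":0,"az":0,"claw":0.45},
  {"tx":0,"ty":0,"tz":-60,"ax":0,"ay":0,"az":0,"claw":0.45},
  {"tx":0,"ty":0,"tz":-100,"ax":0,"ay":0,"az":0,"claw":0.45},
  {"tx":0,"ty":0,"tz":-140,"ax":0,"ay":0,"az":0,"claw":0.45},
  {"tx":-25,"ty":25,"tz":-180,"ax":0,"ay":0,"az":0,"claw":0.45},
  {"tx":-60,"ty":55,"tz":-200,"ax":0,"ay":0,"az":0,"claw":0.45},
  {"tx":-80,"ty":85,"tz":-220,"ax":0,"ay":0,"az":0,"claw":0.45},
  {"tx":-80,"ty":85,"tz":-240,"ax":0,"ay":0,"az":0,"claw":0.45},
])

```text
time_s: 32.73
ee_pos: [0.6175, 0.2278, 0.3561]
orientation: [180.0, -0.1, 173.5]
contact_force: [0.1, 0.5, -0.7]
width: 0.0381
grip_force: 0.0
```

```bash
python3 - <<'E'
from h import *
for i in range(5): vision.camera('wrist')
st,im=shot('w17')
sc=vision.camera('scene')
a=cv2.resize(sc[110:320,140:420],(560,420),interpolation=cv2.INTER_CUBIC)
cv2.imwrite('pics/fin.png',np.hstack([a,cv2.resize(im[:,:],None,fx=.42,fy=1)[:,:]])[:,:,::-1])
E
```

```text
(no output)
```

View pics/fin.png

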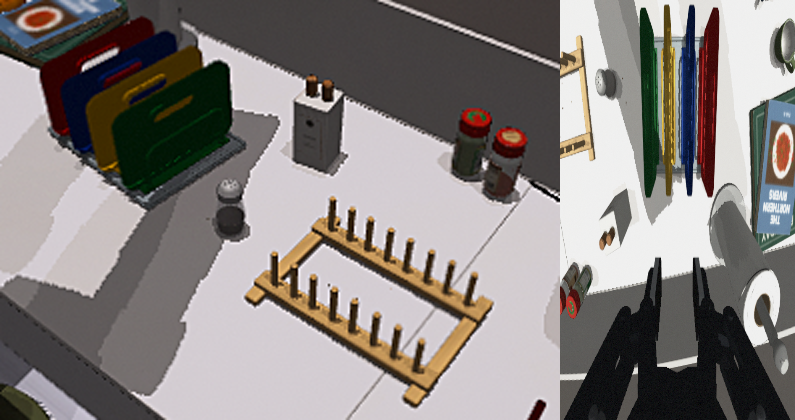

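The last picture shows all four boards upright in their own bays (left view around (140,120), right view cols 640–718). The wooden rack is empty, and the shaker and carton are where they were. I'm handing it in.

```bash
python3 - <<'E'
from bench import workorder
print(workorder.close_job())
E
```

```text
the job is handed in; nothing more can be done
None
```

All four boards are upright on the floor of their own colour bays, about centred front to back, the salt shaker and oil carton were left where they stood, and the job is handed in.

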